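# Put the sample glassware back in its two rows on the bench shelf

### The job

Tidy the sample glassware: lay the marker left on the low shelf in the pen tray, and stand every loose jar and bottle from the bench on the shelf, jars in the row where a jar already stands and bottles in the row where a bottle already stands. In each row they stand upright, centred on the strip, side by side with the one already there, with no gap as wide as a finger (15 mm). The glass is thin: grip it lightly, at no more than 8 N, set it down gently, and leave the other things on the bench alone.

Things in the scene. Friction and masses are not known exactly. Their poses are not given: they have to be found in the camera images.
- shelf: low white shelf fixed on the bench: board 200 mm deep (x), 270 mm long (y), top 30 mm above the bench; thin aluminium lip all round, rising 10 mm above the board. Two rows run along y, each marked by a 30 mm wide dark strip flush with the board. Origin: centre of the underside, on the bench; x away from the robot, y along the rows, z up
- front_row (a point): middle of the front row's strip, on the board's top face (48 mm in front of the board's centre); axes as the shelf's
- back_row (a point): middle of the back row's strip, on the board's top face (48 mm behind the board's centre); axes as the shelf's
- shelf_jar: the jar already on the shelf, in either row (varies), left (+y) half, room on its right (-y). Squat amber glass jar, white lid: body 48 mm diameter up to 40 mm, lid 44 mm diameter to 52 mm; 0.1 kg. Thick base, thin walls: a 5 N grip holds it; cracks if the fingers press over 20 N in all or it meets the shelf with over 25 N. Origin: centre of its underside, z up
- shelf_bottle: the bottle already on the shelf, in the other row, left (+y) half, room on its right (-y). Slim amber glass bottle: body 35 mm diameter up to 53 mm, shoulder, white cap 24 mm diameter from 60 to 78 mm; 0.08 kg. Thick base, thin walls: a 5 N grip holds it; cracks if the fingers press over 20 N in all or it meets the shelf with over 25 N. Origin: centre of its underside, z up
- jar1: loose, on the bench left of the shelf at the start; may be absent. Squat amber glass jar, white lid: body 48 mm diameter up to 40 mm, lid 44 mm diameter to 52 mm; 0.1 kg. Thick base, thin walls: a 5 N grip holds it; cracks if the fingers press over 20 N in all or it meets the shelf with over 25 N. Origin: centre of its underside, z up
- jar2: loose, on the bench left of the shelf at the start; may be absent. Squat amber glass jar, white lid: body 48 mm diameter up to 40 mm, lid 44 mm diameter to 52 mm; 0.1 kg. Thick base, thin walls: a 5 N grip holds it; cracks if the fingers press over 20 N in all or it meets the shelf with over 25 N. Origin: centre of its underside, z up
- jar3: loose, on the bench left of the shelf at the start; may be absent. Squat amber glass jar, white lid: body 48 mm diameter up to 40 mm, lid 44 mm diameter to 52 mm; 0.1 kg. Thick base, thin walls: a 5 N grip holds it; cracks if the fingers press over 20 N in all or it meets the shelf with over 25 N. Origin: centre of its underside, z up
- bottle1: loose, on the bench left of the shelf at the start; may be absent. Slim amber glass bottle: body 35 mm diameter up to 53 mm, shoulder, white cap 24 mm diameter from 60 to 78 mm; 0.08 kg. Thick base, thin walls: a 5 N grip holds it; cracks if the fingers press over 20 N in all or it meets the shelf with over 25 N. Origin: centre of its underside, z up
- bottle2: loose, on the bench left of the shelf at the start; may be absent. Slim amber glass bottle: body 35 mm diameter up to 53 mm, shoulder, white cap 24 mm diameter from 60 to 78 mm; 0.08 kg. Thick base, thin walls: a 5 N grip holds it; cracks if the fingers press over 20 N in all or it meets the shelf with over 25 N. Origin: centre of its underside, z up
- bottle3: loose, on the bench left of the shelf at the start; may be absent. Slim amber glass bottle: body 35 mm diameter up to 53 mm, shoulder, white cap 24 mm diameter from 60 to 78 mm; 0.08 kg. Thick base, thin walls: a 5 N grip holds it; cracks if the fingers press over 20 N in all or it meets the shelf with over 25 N. Origin: centre of its underside, z up
- marker: grey marker pen with a black cap, square body 120 x 15 x 14 mm, 25 g, at the start lying on the shelf across both rows, to the right of the items there. Origin: middle of its underside; x along its length to the cap
- pen_tray: shallow grey open tray fixed on the bench to the right of the shelf, 190 (x) x 90 (y) x 20 mm high, walls 3 mm, floor 3 mm. Origin: centre of its underside; z up
- blue_cap: blue screw cap, 30 mm diameter, 13 mm high, lying among the glassware; leave alone. Origin: centre of its underside
- timer: white square timer, 45 x 45 x 16 mm, among the glassware; leave alone. Origin: centre of its underside
- pocket_scale: grey pocket scale, 120 x 75 x 21 mm, behind the shelf; leave alone. Origin: centre of its underside
- tip_box: clear box with a blue tray of pipette tips, 120 x 85 x 62 mm, behind the shelf; leave alone. Origin: centre of its underside
- mouse: black computer mouse, round, 60 mm diameter, 32 mm high, left of the glassware; leave alone. Origin: centre of its underside
- wash_bottle: white plastic bottle, 64 mm diameter, 130 mm high, behind and right of the shelf; leave alone. Origin: centre of its underside
Things that resemble listed ones, but are neither listed nor needed, are in the scene too. What is meant by the marker is not green or pink, and is the smaller of those in its own colour.

How it is judged:
At the end, for the whole second after the job is handed in: All glassware present stands upright (0.1 rad) and still on the shelf board within 12 mm of a row's middle line; jars in one row with the jar already there, bottles with the bottle already there, gaps under 15 mm; those two moved under 50 mm; the marker rests in the pen tray ((horizontal distance between jar1 and shelf_jar below 0.063 m or horizontal distance between jar1 and jar2 below 0.063 m or horizontal distance between jar1 and jar3 below 0.063 m) and (horizontal distance between jar2 and shelf_jar below 0.063 m or horizontal distance between jar2 and jar1 below 0.063 m or horizontal distance between jar2 and jar3 below 0.063 m) and (horizontal distance between any of jar1, jar2 and shelf_jar below 0.063 m or horizontal distance between any of jar1, jar2 and jar3 below 0.063 m) and (horizontal distance between jar3 and shelf_jar below 0.063 m or horizontal distance between jar3 and jar1 below 0.063 m or horizontal distance between jar3 and jar2 below 0.063 m) and (horizontal distance between any of jar1, jar3 and shelf_jar below 0.063 m or horizontal distance between any of jar1, jar3 and jar2 below 0.063 m) and (horizontal distance between any of jar2, jar3 and shelf_jar below 0.063 m or horizontal distance between any of jar2, jar3 and jar1 below 0.063 m) and horizontal distance between any of jar1, jar2, jar3 and shelf_jar below 0.063 m and (horizontal distance between bottle1 and shelf_bottle below 0.05 m or horizontal distance between bottle1 and bottle2 below 0.05 m or horizontal distance between bottle1 and bottle3 below 0.05 m) and (horizontal distance between bottle2 and shelf_bottle below 0.05 m or horizontal distance between bottle2 and bottle1 below 0.05 m or horizontal distance between bottle2 and bottle3 below 0.05 m) and (horizontal distance between any of bottle1, bottle2 and shelf_bottle below 0.05 m or horizontal distance between any of bottle1, bottle2 and bottle3 below 0.05 m) and (horizontal distance between bottle3 and shelf_bottle below 0.05 m or horizontal distance between bottle3 and bottle1 below 0.05 m or horizontal distance between bottle3 and bottle2 below 0.05 m) and (horizontal distance between any of bottle1, bottle3 and shelf_bottle below 0.05 m or horizontal distance between any of bottle1, bottle3 and bottle2 below 0.05 m) and (horizontal distance between any of bottle2, bottle3 and shelf_bottle below 0.05 m or horizontal distance between any of bottle2, bottle3 and bottle1 below 0.05 m) and horizontal distance between any of bottle1, bottle2, bottle3 and shelf_bottle below 0.05 m and (x of jar1 in the frame of front_row between -0.012 and 0.012 m or x of jar1 in the frame of back_row between -0.012 and 0.012 m) and z of jar1 in the frame of shelf between 0.026 and 0.036 m and y of jar1 in the frame of shelf between -0.13 and 0.13 m and angle between each of jar1, jar2, jar3, bottle1, bottle2, bottle3, shelf_jar, shelf_bottle's own z axis and vertical below 0.1 rad and linear speed of each of jar1, jar2, jar3, bottle1, bottle2, bottle3, shelf_jar, shelf_bottle, marker below 0.02 m/s and (x of jar2 in the frame of front_row between -0.012 and 0.012 m or x of jar2 in the frame of back_row between -0.012 and 0.012 m) and z of jar2 in the frame of shelf between 0.026 and 0.036 m and y of jar2 in the frame of shelf between -0.13 and 0.13 m and (x of jar3 in the frame of front_row between -0.012 and 0.012 m or x of jar3 in the frame of back_row between -0.012 and 0.012 m) and z of jar3 in the frame of shelf between 0.026 and 0.036 m and y of jar3 in the frame of shelf between -0.13 and 0.13 m and (x of bottle1 in the frame of front_row between -0.012 and 0.012 m or x of bottle1 in the frame of back_row between -0.012 and 0.012 m) and z of bottle1 in the frame of shelf between 0.026 and 0.036 m and y of bottle1 in the frame of shelf between -0.13 and 0.13 m and (x of bottle2 in the frame of front_row between -0.012 and 0.012 m or x of bottle2 in the frame of back_row between -0.012 and 0.012 m) and z of bottle2 in the frame of shelf between 0.026 and 0.036 m and y of bottle2 in the frame of shelf between -0.13 and 0.13 m and (x of bottle3 in the frame of front_row between -0.012 and 0.012 m or x of bottle3 in the frame of back_row between -0.012 and 0.012 m) and z of bottle3 in the frame of shelf between 0.026 and 0.036 m and y of bottle3 in the frame of shelf between -0.13 and 0.13 m and (x of shelf_jar in the frame of front_row between -0.012 and 0.012 m or x of shelf_jar in the frame of back_row between -0.012 and 0.012 m) and z of shelf_jar in the frame of shelf between 0.026 and 0.036 m and y of shelf_jar in the frame of shelf between -0.13 and 0.13 m and (x of shelf_bottle in the frame of front_row between -0.012 and 0.012 m or x of shelf_bottle in the frame of back_row between -0.012 and 0.012 m) and z of shelf_bottle in the frame of shelf between 0.026 and 0.036 m and y of shelf_bottle in the frame of shelf between -0.13 and 0.13 m and distance of each of shelf_jar, shelf_bottle from where it was at the start of the episode below 0.05 m and x of marker in the frame of pen_tray between -0.09 and 0.09 m and y of marker in the frame of pen_tray between -0.042 and 0.042 m and z of marker in the frame of pen_tray between -0.001 and 0.03 m); the robot touches nothing.
It fails at once if a glass jar or bottle is gripped or pushed by the fingers with more than 20 N (contact force between the fingers and jar1 above 20 N or contact force between the fingers and jar2 above 20 N or contact force between the fingers and jar3 above 20 N or contact force between the fingers and bottle1 above 20 N or contact force between the fingers and bottle2 above 20 N or contact force between the fingers and bottle3 above 20 N or contact force between the fingers and shelf_jar above 20 N or contact force between the fingers and shelf_bottle above 20 N).
It fails at once if a glass jar or bottle is dropped or pressed on to the shelf with more than 25 N (contact force between any of jar1, jar2, jar3, bottle1, bottle2, bottle3, shelf_jar, shelf_bottle and shelf above 25 N).
It fails at once if one of the other things on the bench (blue cap, timer, pocket scale, tip box, mouse, wash bottle) is shifted by more than 40 mm (distance of any of blue_cap, timer, pocket_scale, tip_box, mouse, wash_bottle from where it was at the start of the episode above 0.04 m).
Of jar1, jar2, jar3, bottle1, bottle2, bottle3 only 4 to 6 are there at a start; the rules pass over those that are not, and their reading is None.
At some moment in a run one of jar1, jar2, jar3 may be knocked a few centimetres aside while the robot is not near it.
It also fails if it takes over 210 s, if anything falls off the work surface, if the arm or the gripper's body presses on something with over 40 N, if the wrist force passes 120 N, or if a joint passes its speed limit or range.

### The arm

A 6-joint arm with a two-finger parallel gripper is mounted at the origin on the work surface. World frame = base frame: x ahead of the robot, y to its left, z up, the work surface at z = 0. Lengths are in m, angles in rad, forces in N, time in s.
With the tool pointing down it reaches from about 0.35 to 0.975 m from the base axis. Payload 4.9 kg.
Tool frame: the origin (TCP) lies at the very end of the fingers, on their centre line; the grasp point (between the pads) lies 19 mm behind it; z points along the fingers, y is the line along which they close (so a half turn about z gives the same grasp; the last joint's range is limited). The gripper opens to 85 mm and grips with 20 to 120 N. Pads are 22 mm wide; open, the fingers measure 114 mm over their backs; the gripper's body (76 mm by 85 mm) begins 54 mm behind the grasp point. The pads swing forward as they close: fully open they stand 13 mm farther back than shut.
Start: joints at [-1.417, 0.053, 1.613, -0, 1.476, -0.119], TCP at [0.168, -0.602, 0.231] pointing down, gripper open.
Joint ranges: [-3.01, 3.01], [-1.01, 2.22], [0.06, 2.58], [-1.02, 4.17], [0.09, 2.62], [-3.14, 3.14]. Speed limits (rad/s): [2.57, 2.57, 3.14, 3.14, 3.14, 3.14].

### API

Orientations are given as a unit quaternion [w, x, y, z].
In Python, from cell import readout, vision, sign_off gives the robot as it stands.
- The arm moves only by the tool move_arm, never from a script. Its argument "targets" is text: rows parted by semicolons, each of 7 numbers parted by spaces: the shift along the world's x, y, z in m, then the turn, a rotation vector about the world's x, y, z in degrees, then the finger opening in m, from 0 to 0.0854. In form: dx dy dz wx wy wz gripper; .... A call has 1 to 5 rows; each row shifts and turns the commanded pose from where the row before left it; what a row does not reach is not made up. A row lasts 1/12 s, in which the tool goes at most 41.7 mm and 7.16 degrees, less where a joint would pass 70% of its speed; a pose out of reach is approached as far as the arm can. A call is refused whole if a number of a shift passes 0.0417 or a number of a turn 7.16, either way. A call with a gripper value outside its range is refused whole. The fingers move at their own pace and stop on an object; "grip_force" is the grip in N (left out, the last holds). Time passes only in rows, so rows that do not move let the fingers close. It gives the time, the measured TCP pose, the force, the opening and the grip force at its end, in the units of the state.
- readout.get_obs(): the state, without advancing time (a new reading comes with each control period).
- vision.get_image(name): name is "scene" or "top"; returns the picture (384x512x3 uint8, red, green, blue); there is no depth.
- vision.camera_info(name): a dict with "fx", "fy", "cx", "cy" (pixels), "D" ([k1, k2, p1, p2, k3] as OpenCV has them; the pictures are not rectified), "origin" and "orientation" of the camera in the world. Camera axes: x right, y down, z forward; pixel columns grow to the right and rows downward; lengths in m; the calibration is good to about 2 mm. A picture is of the moment at which its call begins. camera_info takes no time and is no camera call.
- sign_off(): hands the job in; it is judged then, once.
The state is a dict: "t": time; "qpos": joint angles; "joint_vel": joint speeds; "effort": joint torques, N m; "tool_pos": TCP position; "tool_rot": TCP orientation; "force": force on the tool from outside, world axes, zero at the start; "torque": the same for the moment, N m; "grip_width": opening from 0.0 (shut) to 1.0 (fully open); "grasp_force": force on a finger pad.
Only numpy, scipy, OpenCV 4.12 (cv2) and the standard library are available. Lean on these libraries where they do the work, as an engineer would, in place of code of your own. Each camera call takes 0.05 s, during which the arm holds its last target. There are 200 camera calls.

## Working session

There is one attempt and no reset: what is moved stays moved. The work goes in short steps, Python scripts to look and compute and a tool call to move; the robot and the scene stay as the last step left them, time stands still between calls to the robot, and variables do not carry over. Pictures are saved under pics/ and viewed, at most 14 in all, crops included, and the job is handed in when it is done.

Besides the shell and the picture viewer there is one more tool, called after "Call:" as a command line: name --argument value ..., lists and objects as JSON in quotes. move_arm: Moves the arm, as the interface text tells. Its arguments: {"type":"object","properties":{"targets":{"type":"string"},"grip_force":{"type":"number"}},"required":["targets"]}

```bash
ls; mkdir -p pics; python3 - <<'E'
from cell import readout, vision
import cv2
print(readout.get_obs())
for n in("scene","top"):
    print(vision.camera_info(n)); im=vision.get_image(n)
    cv2.imwrite(f"pics/{n}0.png",cv2.resize(im[:,:,::-1],(800,600),interpolation=cv2.INTER_CUBIC)); cv2.imwrite(f"raw_{n}0.png",im[:,:,::-1])
E
```

```text
pics
{'t': 0.0, 'qpos': array([-1.41698294e+00,  5.33718571e-02,  1.61427143e+00,  6.28771319e-06,
        1.47599365e+00, -1.19035227e-01]), 'joint_vel': array([ 0.00067613, -0.00046667, -0.00017989,  0.00149086, -0.0007209 ,
       -0.00116853]), 'effort': array([-9.01388885e-04, -3.93688095e+01, -3.70180035e+01, -2.25713234e-04,
        7.05724378e-03,  1.37124283e-05]), 'tool_pos': array([ 0.1683089 , -0.60127626,  0.23006719]), 'tool_rot': array([-1.02204514e-03,  9.90708151e-01,  1.36001155e-01, -1.46443111e-05]), 'force': array([0.31984236, 0.18591159, 0.75614367]), 'torque': array([ 0.03883909,  0.00741356, -0.01960226]), 'grasp_force': 0.0, 'grip_width': 1.000359673765325}
{'fx': 445.23476128405, 'fy': 445.23476128405, 'cx': 261.47132575909126, 'cy': 191.5418502871185, 'D': array([-0.02939626,  0.        ,  0.        ,  0.        ,  0.        ]), 'origin': array([1.50852557, 0.52421699, 0.89255092]), 'orientation': array([-0.23226446,  0.46018205,  0.76812552, -0.37982745])}
{'fx': 351.4364224249064, 'fy': 351.4364224249064, 'cx': 264.3109535790474, 'cy': 186.75505997506528, 'D': array([-0.0442082,  0.       ,  0.       ,  0.       ,  0.       ]), 'origin': array([0.42625782, 0.01676451, 1.46830139]), 'orientation': array([-0.03149214,  0.70724927, -0.70579053,  0.02581547])}
```

View pics/top0.png

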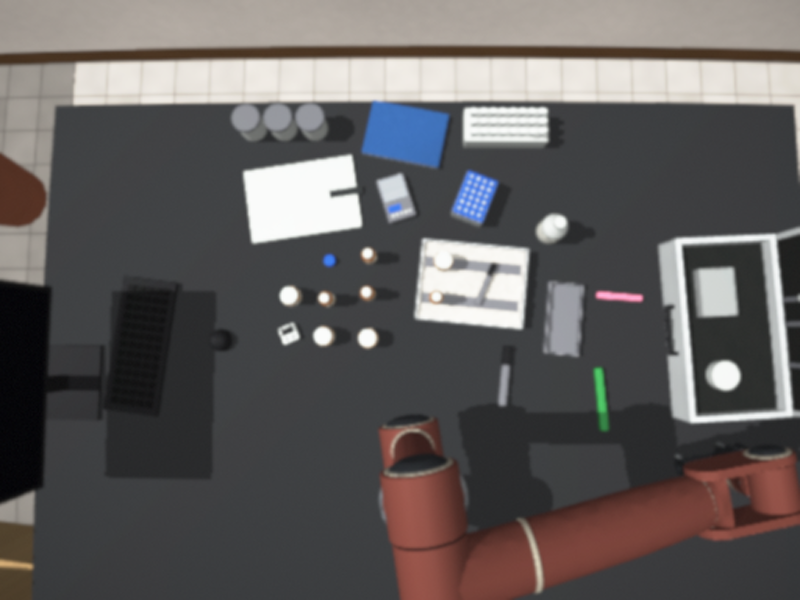

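View pics/scene0.png

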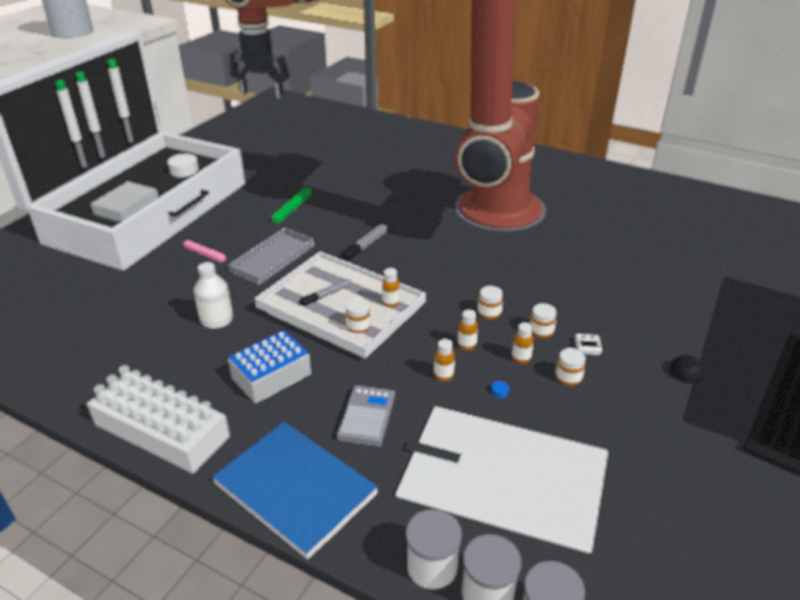

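```bash
cat > h.py <<'E'
import numpy as np, cv2
from scipy.spatial.transform import Rotation as R
from cell import vision, readout
def ray(n,px):
    c=vision.camera_info(n); K=np.array([[c['fx'],0,c['cx']],[0,c['fy'],c['cy']],[0,0,1]])
    p=cv2.undistortPoints(np.float64(px).reshape(-1,1,2),K,c['D']).reshape(-1,2)
    w,x,y,z=c['orientation']
    d=R.from_quat([x,y,z,w]).apply(np.c_[p,np.ones(len(p))]); return c['origin'],d
def plane(n,px,z):
    o,d=ray(n,px); return o+d*((z-o[2])/d[:,2])[:,None]
def blobs(mask,a0=6,a1=4000):
    n,l,s,c=cv2.connectedComponentsWithStats(mask.astype(np.uint8))
    return [(c[i],s[i]) for i in range(1,n) if a0<=s[i,4]<=a1]
E
python3 - <<'E'
from h import *
im=cv2.imread('raw_top0.png')
c=im[145:235,165:365]; cv2.imwrite('pics/crop_top0.png',cv2.resize(c,None,fx=4,fy=4,interpolation=cv2.INTER_CUBIC))
g=im.min(2)
for c,s in blobs(g>130):
    if 140<c[1]<240 and 150<c[0]<400: print(c.round(2),s)
# saturation of orange
h=cv2.cvtColor(im,cv2.COLOR_BGR2HSV)
for c,s in blobs((h[...,1]>70)&(h[...,0]<25)&(h[...,2]>60),3):
    if 140<c[1]<240 and 150<c[0]<400: print('or',c.round(2),s)
E
```

```text
[352.77 145.37] [343 137  20  18 269]
[301.93 181.22] [ 265  152   74   59 3510]
[234.87 161.71] [232 158   7   8  45]
[351.71 182.86] [351 181   2   5   7]
[184.43 188.75] [179 183  12  13 126]
[234.  186.5] [231 183   7   8  44]
[361.47 203.9 ] [352 182  21  46 778]
[206.88 190.12] [204 187   7   7  43]
[395.38 189.22] [382 187  29   5  99]
[350.71 196.86] [350 195   2   5   7]
[184.28 213.45] [178 206  14  15 130]
[206.   214.59] [200 209  13  12 126]
[349.62 211.  ] [349 209   2   5   8]
[234.59 215.91] [229 210  12  13 128]
or [236.   165.04] [231 161  10   7  24]
or [235.7  188.89] [230 184  10   9  27]
or [209.84 191.44] [206 186   7  10  25]
or [275.33 191.  ] [275 190   2   3   3]
```

View pics/crop_top0.png

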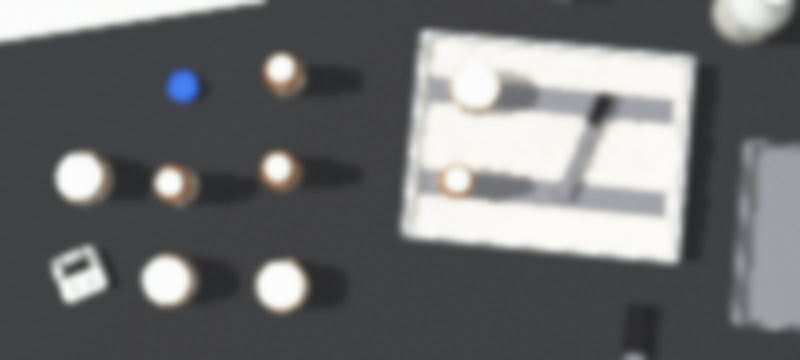

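```bash
cat > m.py <<'E'
from h import *
def shelf(im):
    g=im.min(2); m=(g>130).astype(np.uint8); 
    n,l,s,c=cv2.connectedComponentsWithStats(m)
    i=[i for i in range(1,n) if 260<s[i,0]<272 and s[i,4]>2000][0]
    cn=max(cv2.findContours((l==i).astype(np.uint8),cv2.RETR_EXTERNAL,cv2.CHAIN_APPROX_NONE)[0],key=cv2.contourArea)
    P=plane('top',cn.reshape(-1,2),0.04)[:,:2]
    r=cv2.minAreaRect((P*1000).astype(np.float32)); return r
if __name__=='__main__':
    im=cv2.imread('raw_top0.png'); print(shelf(im))
    t=lambda L,z:print(plane('top',L,z)[:,:2].round(4).tolist())
    t([(184.43,188.75),(206,214.59),(234.59,215.91)],.052)
    t([(234.87,161.71),(234,186.5),(206.88,190.12)],.078)
    f=lambda L:np.array(L)/4+[165,145]-.375
    print('shelf jar,bottle');t(f([(475,86)]),.082);t(f([(457,180)]),.108)
    print('marker');t(f([(572,198),(604,96)]),.044)
    print('strips ends');t(f([(428,89),(673,110),(418,181),(665,203)]),.03)
    print('tray');t(f([(748,141),(735,324)]),.02); t(np.array([(551,281),(585,284),(579,357),(545,353)])*.64-.18,.02)
    # scene cross-check
    S=cv2.imread('raw_scene0.png');s=np.array([(491,288),(544,313),(572,356)])*.64-.18
    print('scene jar lids');print(plane('scene',s,.052)[:,:2].round(4).tolist())
E
python3 m.py
```

```text
((566.3892211914062, -124.47734069824219), (285.0262145996094, 215.83753967285156), 84.52994537353516)
[[0.5326, 0.3524], [0.4284, 0.2629], [0.4235, 0.1475]]
[[0.6394, 0.146], [0.54, 0.1485], [0.5254, 0.2564]]
shelf jar,bottle
[[0.6213, -0.0476]]
[[0.5257, -0.0287]]
marker
[[0.5123, -0.1475], [0.6166, -0.181]]
strips ends
[[0.6254, -0.0015], [0.6041, -0.254], [0.5303, 0.0087], [0.5081, -0.2444]]
tray
[[0.5732, -0.3333], [0.3845, -0.3167]]
[[0.5741, -0.3368], [0.5662, -0.4273], [0.3736, -0.4073], [0.384, -0.3177]]
scene jar lids
[[0.4097, 0.139], [0.437, 0.2624], [0.5334, 0.3493]]
```

Marker candidates (top 800 px view): (487,285) grey/black on the shelf, (505,375) a larger grey/black one on the bench, (600,400) green and (620,296) pink. I choose the shelf one, which is the smaller of the two greys. The crop confirms it, with the cap at (600,105) and the tail at (572,195). Jars have the large lids and bottles the small caps. The jar row is the back one.

Call:
move_arm --targets "0.0264 0.0291 0 0 0 -2.23 0.05;0.0264 0.0291 0 0 0 -2.23 0.05;0.0264 0.0291 0 0 0 -2.23 0.05;0.0264 0.0291 0 0 0 -2.23 0.05;0.0264 0.0291 0 0 0 -2.23 0.05" --grip_force 6

```text
t: 0.52
tool_pos: [0.3011, -0.4546, 0.2307]
tool_rot: [-0.0, 0.999, 0.038, -0.0]
force: [0.8, -1.3, 0.7]
grip_width: 0.589
grasp_force: 0.0
```

Call:
move_arm --targets "0.0264 0.0291 0 0 0 -2.23 0.05;0.0264 0.0291 0 0 0 -2.23 0.05;0.0264 0.0291 0 0 0 -2.23 0.05;0.0264 0.0291 0 0 0 -2.23 0.05;0.0264 0.0291 0 0 0 -2.23 0.05"

```text
t: 0.93
tool_pos: [0.4331, -0.309, 0.2309]
tool_rot: [-0.0, 0.998, -0.059, -0.0]
force: [0.7, 0.3, -0.6]
grip_width: 0.585
grasp_force: 0.0
```

Call:
move_arm --targets "0.0264 0.0291 0 0 0 -2.23 0.05;0.0264 0.0291 0 0 0 -2.23 0.05;0.0264 0.0291 0 0 0 -2.23 0.05;0.0264 0.0291 0 0 0 -2.23 0.05;0.0264 0.0291 0 0 0 -2.23 0.05"

```text
t: 1.35
tool_pos: [0.5652, -0.1635, 0.2308]
tool_rot: [-0.0, 0.988, -0.156, -0.0]
force: [-0.2, -0.2, -0.5]
grip_width: 0.584
grasp_force: 0.0
```

Call:
move_arm --targets "0 0 -0.03 0 0 0 0.05;0 0 -0.03 0 0 0 0.05;0 0 0 0 0 0 0.05"

```text
t: 1.6
tool_pos: [0.5608, -0.1628, 0.1637]
tool_rot: [-0.002, 0.988, -0.154, -0.006]
force: [-1.4, -0.2, -1.8]
grip_width: 0.587
grasp_force: 0.0
```

Call:
move_arm --targets "0 0 0 0 0 0 0.05;0 0 0 0 0 0 0.05"

```text
t: 1.77
tool_pos: [0.5646, -0.1658, 0.1724]
tool_rot: [0.0, 0.988, -0.155, 0.0]
force: [0.1, -0.9, 1.6]
grip_width: 0.583
grasp_force: 0.0
```

```bash
python3 - <<'E'
from h import *
o=readout.get_obs();print(o['tool_pos'],o['tool_rot'],o['force'],o['qpos'],o['joint_vel'])
im=vision.get_image('scene');cv2.imwrite('pics/s1.png',cv2.resize(im[110:260,140:340,::-1],None,fx=4,fy=4,interpolation=cv2.INTER_CUBIC))
E
```

```text
[ 0.56461266 -0.16580816  0.1723683 ] [ 8.58931463e-05  9.87889990e-01 -1.55155351e-01  4.20001941e-04] [ 0.07930334 -0.89549317  1.58242833] [-4.12088463e-01  9.11093087e-03  1.75746101e+00  4.76910146e-05
  1.37416460e+00  1.47026801e+00] [-0.00490119 -0.02014936 -0.03142172  0.00045143 -0.00397897  0.00234533]
```

View pics/s1.png

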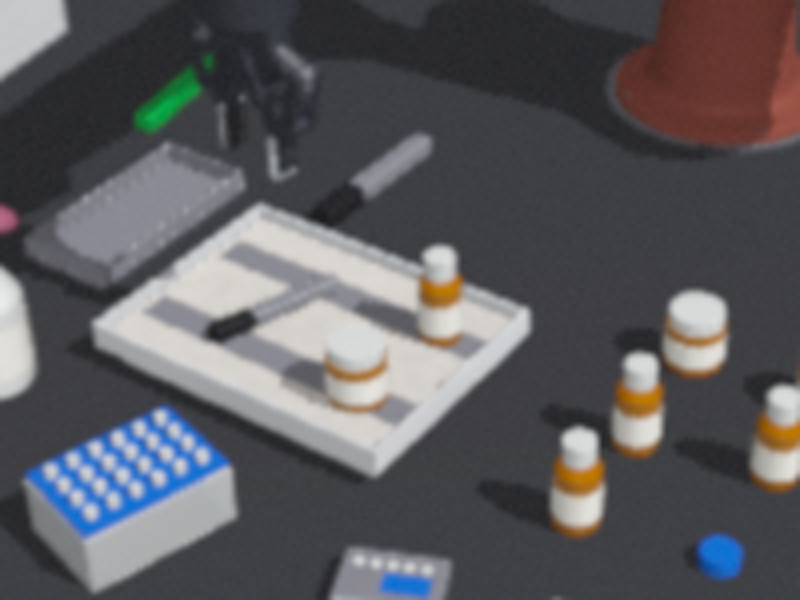

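The picture shows the gripper above the shelf with its fingers at crop (232,140) and (282,170). The marker is free from crop (213,328) to (335,288), and the jar and bottle are clear of it. I descend and grip.

Call:
move_arm --targets "0 0.001 -0.03 0 0 0 0.05;0 0 -0.03 0 0 0 0.05;0 0 -0.03 0 0 0 0.05;0 0 -0.025 0 0 0 0.05;0 0 -0.012 0 0 0 0.05"

```text
t: 2.23
tool_pos: [0.5635, -0.1646, 0.0428]
tool_rot: [-0.0, 0.988, -0.155, -0.001]
force: [-1.1, 0.4, -0.1]
grip_width: 0.59
grasp_force: 0.0
```

Call:
move_arm --targets "0 0 -0.011 0 0 0 0.05;0 0 0 0 0 0 0.05;0 0 0 0 0 0 0.0;0 0 0 0 0 0 0;0 0 0 0 0 0 0" --grip_force 6

```text
t: 2.65
tool_pos: [0.566, -0.1651, 0.0356]
tool_rot: [0.0, 0.988, -0.155, 0.002]
force: [-1.7, 0.5, 3.7]
grip_width: 0.173
grasp_force: 17.8
```

Call:
move_arm --targets "0 0 0 0 0 0 0;0 0 0 0 0 0 0;0 0 0 0 0 0 0;0 0 0 0 0 0 0"

```text
t: 2.98
tool_pos: [0.5661, -0.1651, 0.0357]
tool_rot: [0.001, 0.988, -0.155, 0.002]
force: [0.5, 0.3, 6.4]
grip_width: 0.167
grasp_force: 26.4
```

Call:
move_arm --targets "0 0 0.03 0 0 0 0;0 0 0.03 0 0 0 0;0 0 0.03 0 0 0 0;-0.015 -0.0345 0 0 0 2 0;-0.0153 -0.0345 0 0 0 2 0"

```text
t: 3.4
tool_pos: [0.5362, -0.2338, 0.1273]
tool_rot: [0.001, 0.993, -0.117, 0.003]
force: [-0.0, -1.2, -1.4]
grip_width: 0.165
grasp_force: 25.6
```

Call:
move_arm --targets "-0.0153 -0.0345 0 0 0 2 0;-0.0153 -0.0345 0 0 0 2 0;-0.0153 -0.0345 0 0 0 2 0;-0.0153 -0.0345 0 0 0 2 0;0 0 0 0 0 0 0"

```text
t: 3.82
tool_pos: [0.4704, -0.3768, 0.1241]
tool_rot: [0.002, 0.999, -0.053, -0.0]
force: [0.4, -0.1, 0.6]
grip_width: 0.164
grasp_force: 25.6
```

Call:
move_arm --targets "0 0 -0.03 0 0 0 0;0 0 -0.03 0 0 0 0;0 0 -0.03 0 0 0 0;0 0 -0.015 0 0 0 0;0 0 0 0 0 0 0"

```text
t: 4.23
tool_pos: [0.4702, -0.3683, 0.0134]
tool_rot: [-0.003, 0.999, -0.051, -0.003]
force: [-0.9, 0.9, -0.6]
grip_width: 0.163
grasp_force: 25.6
```

Call:
move_arm --targets "0 0 -0.007 0 0 0 0;0 0 0 0 0 0 0.0139;0 0 0 0 0 0 0.0139;0 0 0 0 0 0 0.0139;0 0 0 0 0 0 0.0139"

```text
t: 4.65
tool_pos: [0.4737, -0.3721, 0.0129]
tool_rot: [0.001, 0.999, -0.051, 0.001]
force: [1.0, -0.1, -0.3]
grip_width: 0.166
grasp_force: 25.6
```

Call:
move_arm --targets "0 0 0 0 0 0 0.0145;0 0 0 0 0 0 0.0145;0 0 0 0 0 0 0.0145;0 0 0 0 0 0 0.0145"

```text
t: 4.98
tool_pos: [0.4729, -0.3714, 0.0115]
tool_rot: [0.0, 0.999, -0.051, 0.0]
force: [-0.4, 0.1, -0.9]
grip_width: 0.17
grasp_force: 13.0
```

Call:
move_arm --targets "0 0 0 0 0 0 0.0135;0 0 0 0 0 0 0.0135;0 0 0 0 0 0 0.0135;0 0 0 0 0 0 0.0135"

```text
t: 5.32
tool_pos: [0.4729, -0.3713, 0.0112]
tool_rot: [-0.0, 0.999, -0.051, -0.0]
force: [0.6, -0.0, -0.4]
grip_width: 0.17
grasp_force: 20.5
```

Call:
move_arm --targets "0 0 0 0 0 0 0.011;0 0 0 0 0 0 0.011;0 0 0 0 0 0 0.011;0 0 0 0 0 0 0.011"

```text
t: 5.65
tool_pos: [0.4729, -0.3714, 0.0113]
tool_rot: [-0.0, 0.999, -0.051, -0.0]
force: [-0.5, -0.3, -0.6]
grip_width: 0.169
grasp_force: 20.5
```

Call:
move_arm --targets "0 0 0 0 0 0 0.0152;0 0 0 0 0 0 0.0152;0 0 0 0 0 0 0.0152;0 0 0 0 0 0 0.0152" --grip_force 5

```text
t: 5.98
tool_pos: [0.4729, -0.3714, 0.0114]
tool_rot: [0.0, 0.999, -0.051, 0.0]
force: [-0.6, -0.5, 0.1]
grip_width: 0.178
grasp_force: 0.0
```

Call:
move_arm --targets "0 0 0 0 0 0 0.0149;0 0 0 0 0 0 0.0149;0 0 0 0 0 0 0.0149;0 0 0 0 0 0 0.0149"

```text
t: 6.32
tool_pos: [0.4729, -0.3714, 0.0114]
tool_rot: [0.0, 0.999, -0.051, 0.0]
force: [-0.2, -0.4, -0.2]
grip_width: 0.17
grasp_force: 1.7
```

Call:
move_arm --targets "0 0 0 0 0 0 0.018;0 0 0 0 0 0 0.018;0 0 0 0 0 0 0.018;0 0 0 0 0 0 0.018"

```text
t: 6.65
tool_pos: [0.4729, -0.3713, 0.0112]
tool_rot: [-0.0, 0.999, -0.051, -0.0]
force: [0.3, -0.1, -0.2]
grip_width: 0.21
grasp_force: 0.0
```

Call:
move_arm --targets "0 0 0 0 0 0 0.0147;0 0 0 0 0 0 0.0147;0 0 0 0 0 0 0.0147;0 0 0 0 0 0 0.0147"

```text
t: 6.98
tool_pos: [0.4729, -0.3713, 0.0113]
tool_rot: [-0.0, 0.999, -0.051, -0.0]
force: [0.1, 0.6, 0.2]
grip_width: 0.17
grasp_force: 4.9
```

Call:
move_arm --targets "0 0 0 0 0 0 0.03;0 0 0 0 0 0 0.03;0 0 0.035 0 0 0 0.03;0 0 0.035 0 0 0 0.05;0 0 0.035 0 0 0 0.066"

```text
t: 7.4
tool_pos: [0.4722, -0.3707, 0.1166]
tool_rot: [-0.001, 0.999, -0.051, -0.001]
force: [0.8, -0.6, -0.2]
grip_width: 0.619
grasp_force: 0.0
```

Call:
move_arm --targets "-0.0035 0.037 0.035 0 0 6.47 0.066;-0.0035 0.037 0 0 0 6.47 0.066;-0.0035 0.037 0 0 0 6.47 0.066;-0.0035 0.037 0 0 0 6.47 0.066;-0.0035 0.037 0 0 0 6.47 0.066"

```text
t: 7.82
tool_pos: [0.4557, -0.1918, 0.1452]
tool_rot: [0.0, 0.973, 0.232, 0.0]
force: [-0.2, 0.6, -0.2]
grip_width: 0.774
grasp_force: 0.0
```

```bash
cat > look.py <<'E'
import sys
from h import *
im=vision.get_image('top')[:,:,::-1].copy(); cv2.imwrite('last.png',im)
g=im.min(2)
sb=im[:,:,0].astype(int)-im[:,:,2]
for c,s in blobs((g>130)&(sb<60)):
    if 150<c[0]<262 and 150<c[1]<235:
        if s[4]>=90: print('jar',c.round(1),s[4],plane('top',[c],.052)[0,:2].round(4))
        elif s[4]<70: print('bottle',c.round(1),s[4],plane('top',[c],.078)[0,:2].round(4))
o=readout.get_obs(); print(o['t'],o['tool_pos'].round(4),o['tool_rot'].round(3))
if len(sys.argv)>1: cv2.imwrite('pics/'+sys.argv[1],cv2.resize(im[135:240,165:365],None,fx=4,fy=4,interpolation=cv2.INTER_CUBIC))
E
python3 look.py v2.png
```

```text
bottle [234.9 161.7] 45 [0.6394 0.146 ]
jar [184.4 188.7] 126 [0.5326 0.3525]
bottle [234.  186.5] 44 [0.54   0.1485]
bottle [206.9 190.1] 43 [0.5254 0.2564]
jar [184.3 213.5] 130 [0.4326 0.3511]
jar [206.  214.6] 126 [0.4284 0.2629]
jar [234.6 215.9] 128 [0.4235 0.1475]
7.8667 [ 0.4547 -0.186   0.1441] [-0.003  0.972  0.236  0.   ]
```

View pics/v2.png

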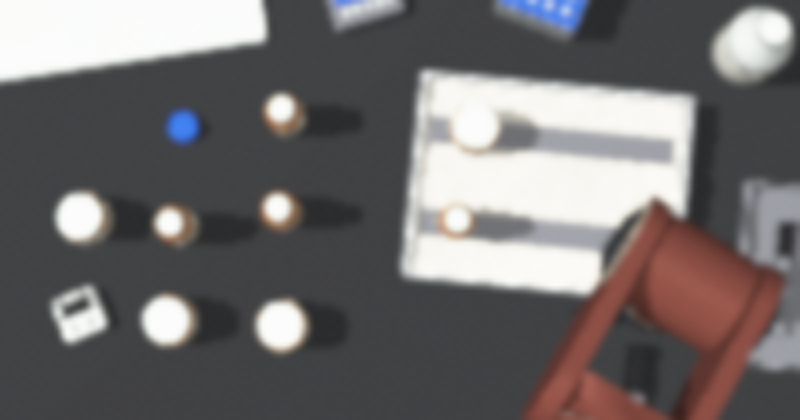

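The marker lies in the tray (black cap at crop (785,235)) and the shelf rows are free. The 3 jars are at crop (80,217), (168,320) and (280,325), the 3 bottles at (283,113), (279,211) and (172,224). Nothing has shifted yet.

Call:
move_arm --targets "-0.0036 0.037 0 0 0 6.5 0.066;-0.0036 0.037 0 0 0 6.5 0.066;-0.0036 0.037 0 0 0 6.5 0.066;-0.0036 0.037 0 0 0 6.5 0.066;-0.0036 0.037 0 0 0 6.5 0.066"

```text
t: 8.28
tool_pos: [0.4375, -0.0067, 0.145]
tool_rot: [0.0, 0.869, 0.495, 0.0]
force: [0.7, -0.4, -0.0]
grip_width: 0.771
grasp_force: 0.0
```

Call:
move_arm --targets "-0.0036 0.037 0 0 0 6.5 0.066;-0.0036 0.037 0 0 0 6.5 0.066;-0.0036 0.037 0 0 0 6.5 0.066;-0.0036 0.037 0 0 0 6.4 0.066;0 0 0 0 0 0 0.066"

```text
t: 8.7
tool_pos: [0.4225, 0.1449, 0.1451]
tool_rot: [-0.001, 0.734, 0.679, 0.001]
force: [0.3, -0.2, -0.4]
grip_width: 0.779
grasp_force: 0.0
```

Call:
move_arm --targets "0 0 0 0 0 0 0.066;0 0 0 0 0 0 0.066;0 0 0 0 0 0 0.066"

```text
t: 8.95
tool_pos: [0.4238, 0.1389, 0.1448]
tool_rot: [0.0, 0.738, 0.674, -0.0]
force: [0.7, 0.1, -0.0]
grip_width: 0.777
grasp_force: 0.0
```

Call:
move_arm --targets "0 0.0085 -0.035 0 0 0 0.066;0 0 -0.035 0 0 0 0.066;0 0 -0.03 0 0 0 0.066;0 0 -0.022 0 0 0 0.066;0 0 -0.015 0 0 0 0.066"

```text
t: 9.37
tool_pos: [0.4221, 0.1464, 0.005]
tool_rot: [-0.001, 0.739, 0.674, -0.002]
force: [0.4, -0.7, -0.1]
grip_width: 0.768
grasp_force: 0.0
```

Call:
move_arm --targets "0 0 0 0 0 0 0.06;0 0 0 0 0 0 0.056;0 0 0 0 0 0 0.053;0 0 0 0 0 0 0.052;0 0 0 0 0 0 0.051"

```text
t: 9.78
tool_pos: [0.4249, 0.1483, 0.0094]
tool_rot: [0.001, 0.738, 0.675, 0.001]
force: [-0.4, 0.3, -0.4]
grip_width: 0.597
grasp_force: 0.0
```

Call:
move_arm --targets "0 0 0 0 0 0 0.0502;0 0 0 0 0 0 0.0496;0 0 0 0 0 0 0.0492;0 0 0 0 0 0 0.0489;0 0 0 0 0 0 0.0489"

```text
t: 10.2
tool_pos: [0.4237, 0.1484, 0.0079]
tool_rot: [0.0, 0.738, 0.675, 0.0]
force: [0.5, -0.4, -0.1]
grip_width: 0.573
grasp_force: 0.0
```

Call:
move_arm --targets "0 0 0 0 0 0 0.0486;0 0 0 0 0 0 0.0484;0 0 0 0 0 0 0.0482;0 0 0 0 0 0 0.0482"

```text
t: 10.53
tool_pos: [0.4236, 0.1483, 0.0078]
tool_rot: [-0.0, 0.738, 0.675, -0.0]
force: [-0.1, -0.3, 0.5]
grip_width: 0.563
grasp_force: 0.0
```

Call:
move_arm --targets "0 0 0 0 0 0 0.048;0 0 0 0 0 0 0.048;0 0 0 0 0 0 0.048"

```text
t: 10.78
tool_pos: [0.4236, 0.1483, 0.0078]
tool_rot: [-0.0, 0.738, 0.675, -0.0]
force: [-0.4, -0.6, 0.3]
grip_width: 0.564
grasp_force: 0.1
```

Call:
move_arm --targets "0 0 0 0 0 0 0.0479;0 0 0 0 0 0 0.0479;0 0 0 0 0 0 0.0479"

```text
t: 11.03
tool_pos: [0.4236, 0.1483, 0.0078]
tool_rot: [-0.0, 0.738, 0.675, -0.0]
force: [-1.2, 0.3, -0.0]
grip_width: 0.563
grasp_force: 1.6
```

Call:
move_arm --targets "0 0 0 0 0 0 0.0478;0 0 0 0 0 0 0.0478;0 0 0 0 0 0 0.0478"

```text
t: 11.28
tool_pos: [0.4236, 0.1483, 0.0079]
tool_rot: [-0.0, 0.738, 0.675, -0.0]
force: [-0.5, 0.3, 0.3]
grip_width: 0.562
grasp_force: 3.5
```

Call:
move_arm --targets "0 0 0 0 0 0 0.0477;0 0 0 0 0 0 0.0477;0 0 0 0 0 0 0.0477;0 0 0 0 0 0 0.0477"

```text
t: 11.62
tool_pos: [0.4236, 0.1483, 0.0079]
tool_rot: [-0.0, 0.738, 0.675, -0.0]
force: [-1.1, 0.8, 0.2]
grip_width: 0.559
grasp_force: 5.6
```

Call:
move_arm --targets "0 0 0.012 0 0 0 0.0477;0 0 0.025 0 0 0 0.0477;0 0 0.035 0 0 0 0.0477;0 0 0.035 0 0 0 0.0477;0.01 -0.0127 0.025 0 0 0 0.0477"

```text
t: 12.03
tool_pos: [0.4335, 0.1368, 0.1424]
tool_rot: [0.0, 0.737, 0.676, 0.001]
force: [0.5, -0.3, -1.1]
grip_width: 0.557
grasp_force: 5.7
```

Call:
move_arm --targets "0.02 -0.026 0 0 0 0 0.0477;0.02 -0.026 0 0 0 0 0.0477;0.02 -0.026 0 0 0 0 0.0477;0.02 -0.026 0 0 0 0 0.0477;0.02 -0.026 0 0 0 0 0.0477"

```text
t: 12.45
tool_pos: [0.5343, 0.0042, 0.1396]
tool_rot: [0.0, 0.738, 0.675, 0.0]
force: [0.1, 0.3, -1.1]
grip_width: 0.561
grasp_force: 5.7
```

Call:
move_arm --targets "0.02 -0.026 0 0 0 0 0.0477;0.02 -0.026 0 0 0 0 0.0477;0.02 -0.026 0 0 0 0 0.0477;0.015 -0.02 0 0 0 0 0.0477;0.008 -0.009 0 0 0 0 0.0477"

```text
t: 12.87
tool_pos: [0.6179, -0.1041, 0.1394]
tool_rot: [0.0, 0.738, 0.674, -0.0]
force: [-0.7, 0.4, -0.6]
grip_width: 0.558
grasp_force: 5.7
```

Call:
move_arm --targets "0 0 0 0 0 0 0.0477;0 0 0 0 0 0 0.0477;0 0 0 0 0 0 0.0477;0 0 0 0 0 0 0.0477"

```text
t: 13.2
tool_pos: [0.6159, -0.1, 0.1396]
tool_rot: [-0.0, 0.737, 0.676, -0.0]
force: [0.3, 0.8, -0.3]
grip_width: 0.558
grasp_force: 5.7
```

```bash
python3 - <<'E'
from h import *
im=vision.get_image('scene');cv2.imwrite('pics/s2.png',cv2.resize(im[100:260,150:370,::-1],None,fx=3.6,fy=3.6,interpolation=cv2.INTER_CUBIC))
print(readout.get_obs()['tool_pos'])
E
```

```text
[ 0.61596819 -0.10011394  0.13975703]
```

View pics/s2.png

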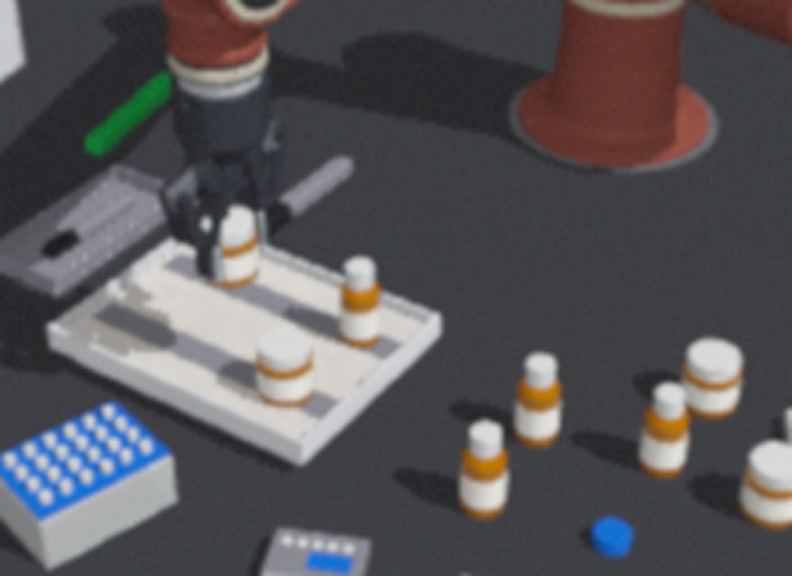

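The jar hangs upright in the fingers at (235,245). The shelf items are untouched. I lower it gently.

Call:
move_arm --targets "0.0006 -0.0014 -0.03 0 0 0 0.0477;0 0 -0.03 0 0 0 0.0477;0 0 -0.022 0 0 0 0.0477;0 0 -0.01 0 0 0 0.0477;0 0 -0.004 0 0 0 0.0477"

```text
t: 13.67
tool_pos: [0.6153, -0.1016, 0.0414]
tool_rot: [-0.002, 0.737, 0.675, -0.001]
force: [-0.8, 0.7, -1.0]
grip_width: 0.557
grasp_force: 5.7
```

Call:
move_arm --targets "0 0 0 0 0 0 0.0477;0 0 0 0 0 0 0.0477;0 0 -0.0015 0 0 0 0.0477;0 0 -0.0015 0 0 0 0.0477;0 0 -0.001 0 0 0 0.0477"

```text
t: 14.08
tool_pos: [0.6181, -0.103, 0.0411]
tool_rot: [0.001, 0.738, 0.675, 0.001]
force: [-0.1, 0.2, -0.4]
grip_width: 0.562
grasp_force: 5.7
```

Call:
move_arm --targets "0 0 -0.001 0 0 0 0.0477;0 0 0 0 0 0 0.0477"

```text
t: 14.25
tool_pos: [0.6172, -0.1028, 0.0389]
tool_rot: [0.0, 0.738, 0.675, -0.0]
force: [0.2, -0.4, -1.0]
grip_width: 0.561
grasp_force: 5.7
```

Call:
move_arm --targets "0 0 -0.0008 0 0 0 0.0477;0 0 -0.0007 0 0 0 0.0477;0 0 0 0 0 0 0.0477;0 0 0 0 0 0 0.0477"

```text
t: 14.58
tool_pos: [0.6174, -0.1029, 0.0379]
tool_rot: [0.0, 0.738, 0.675, -0.0]
force: [-1.8, 1.0, 3.2]
grip_width: 0.56
grasp_force: 6.0
```

Call:
move_arm --targets "0 0 -0.0005 0 0 0 0.0477;0 0 0 0 0 0 0.0477;0 0 0 0 0 0 0.0477"

```text
t: 14.83
tool_pos: [0.6174, -0.1028, 0.0379]
tool_rot: [0.0, 0.738, 0.675, -0.0]
force: [-3.7, 0.6, 6.9]
grip_width: 0.561
grasp_force: 6.3
```

Call:
move_arm --targets "0 0 0 0 0 0 0.0482;0 0 0 0 0 0 0.0495;0 0 0 0 0 0 0.052;0 0 0 0 0 0 0.056;0 0 0 0 0 0 0.06"

```text
t: 15.25
tool_pos: [0.6172, -0.1028, 0.0366]
tool_rot: [-0.0, 0.738, 0.675, -0.0]
force: [0.7, -0.2, 0.4]
grip_width: 0.702
grasp_force: 0.0
```

Call:
move_arm --targets "0 0 0.02 0 0 0 0.06;0 0 0.035 0 0 0 0.06;0 0 0.035 0 0 0 0.06;-0.0172 0.0333 0.015 0 0 0 0.066;-0.0172 0.0333 0 0 0 0 0.066"

```text
t: 15.67
tool_pos: [0.5865, -0.0373, 0.1483]
tool_rot: [0.004, 0.739, 0.674, 0.003]
force: [0.6, 0.8, 0.5]
grip_width: 0.776
grasp_force: 0.0
```

Call:
move_arm --targets "-0.0172 0.0333 0 0 0 0 0.066;-0.0172 0.0333 0 0 0 0 0.066;-0.0172 0.0333 0 0 0 0 0.066;-0.0172 0.0333 0 0 0 0 0.066"

```text
t: 16.0
tool_pos: [0.513, 0.0983, 0.1419]
tool_rot: [0.0, 0.738, 0.675, 0.0]
force: [-0.1, 0.1, 1.3]
grip_width: 0.778
grasp_force: 0.0
```

```bash
python3 look.py v3.png
```

```text
bottle [234.9 161.7] 45 [0.6394 0.146 ]
jar [184.4 188.7] 126 [0.5326 0.3525]
bottle [206.9 190.1] 43 [0.5254 0.2564]
jar [184.3 213.4] 131 [0.4328 0.3509]
jar [206.  214.6] 126 [0.4284 0.2629]
16.05 [0.5101 0.1034 0.1413] [-0.003  0.736  0.677  0.   ]
```

View pics/v3.png

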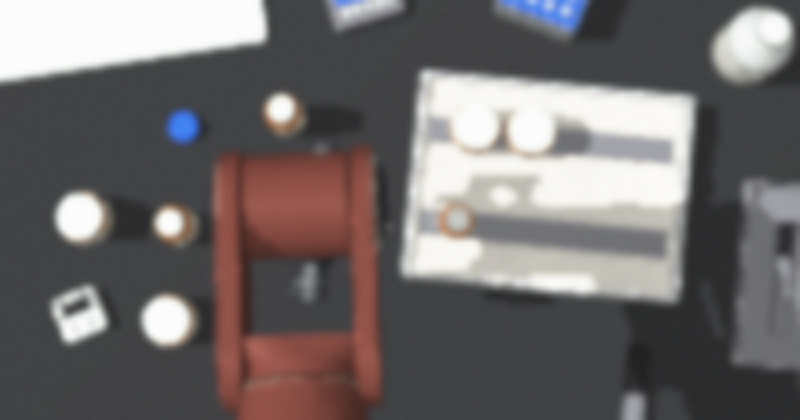

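Jar 1 stands in the back row at crop (531,131), beside the shelf jar at (476,127), with a small gap. The other jars have not moved.

Call:
move_arm --targets "-0.0172 0.0332 0 0 0 0 0.066;-0.0172 0.0332 0 0 0 0 0.066;-0.0172 0.0332 0 0 0 0 0.066;-0.0172 0.0332 0 0 0 0 0.066;-0.0172 0.0332 0 0 0 0 0.066"

```text
t: 16.47
tool_pos: [0.4272, 0.2643, 0.142]
tool_rot: [0.0, 0.738, 0.675, 0.0]
force: [0.5, 0.2, 0.1]
grip_width: 0.774
grasp_force: 0.0
```

Call:
move_arm --targets "0 0 0 0 0 0 0.066;0 0 0 0 0 0 0.066;0 0 0 0 0 0 0.066;0 0 0 0 0 0 0.066"

```text
t: 16.8
tool_pos: [0.4287, 0.2621, 0.1418]
tool_rot: [0.0, 0.738, 0.675, -0.0]
force: [0.2, 0.0, 0.1]
grip_width: 0.769
grasp_force: 0.0
```

Call:
move_arm --targets "0 0.001 -0.035 0 0 0 0.066;0 0 -0.035 0 0 0 0.066;0 0 -0.03 0 0 0 0.066;0 0 -0.021 0 0 0 0.066;0 0 -0.013 0 0 0 0.066"

```text
t: 17.22
tool_pos: [0.4268, 0.2617, 0.0045]
tool_rot: [-0.001, 0.739, 0.674, -0.002]
force: [-0.1, -0.4, 0.4]
grip_width: 0.773
grasp_force: 0.0
```

Call:
move_arm --targets "0 0 0 0 0 0 0.06;0 0 0 0 0 0 0.056;0 0 0 0 0 0 0.053;0 0 0 0 0 0 0.051;0 0 0 0 0 0 0.05"

```text
t: 17.63
tool_pos: [0.4293, 0.2643, 0.0095]
tool_rot: [0.0, 0.738, 0.675, 0.001]
force: [-0.8, -0.2, 0.5]
grip_width: 0.589
grasp_force: 0.0
```

Call:
move_arm --targets "0 0 0 0 0 0 0.049;0 0 0 0 0 0 0.0485;0 0 0 0 0 0 0.0482;0 0 0 0 0 0 0.048;0 0 0 0 0 0 0.0479"

```text
t: 18.05
tool_pos: [0.4285, 0.2642, 0.0083]
tool_rot: [0.0, 0.738, 0.675, 0.0]
force: [0.1, -1.5, 1.4]
grip_width: 0.557
grasp_force: 1.6
```

Call:
move_arm --targets "0 0 0 0 0 0 0.0478;0 0 0 0 0 0 0.0477;0 0 0 0 0 0 0.0477;0 0 0 0 0 0 0.0477;0 0 0 0 0 0 0.0477"

```text
t: 18.47
tool_pos: [0.4285, 0.2642, 0.0083]
tool_rot: [0.0, 0.738, 0.675, 0.0]
force: [-0.1, -0.1, 4.1]
grip_width: 0.56
grasp_force: 5.5
```

Call:
move_arm --targets "0 0 0.012 0 0 0 0.0477;0 0 0.025 0 0 0 0.0477;0 0 0.035 0 0 0 0.0477;0 0 0.035 0 0 0 0.0477;0.0074 -0.0168 0.025 0 0 0 0.0477"

```text
t: 18.88
tool_pos: [0.4348, 0.2488, 0.1428]
tool_rot: [-0.0, 0.737, 0.676, 0.001]
force: [0.8, -0.2, -0.7]
grip_width: 0.561
grasp_force: 5.6
```

Call:
move_arm --targets "0.0147 -0.0337 0 0 0 0 0.0477;0.0147 -0.0337 0 0 0 0 0.0477;0.0147 -0.0337 0 0 0 0 0.0477;0.0147 -0.0337 0 0 0 0 0.0477;0.0147 -0.0337 0 0 0 0 0.0477"

```text
t: 19.3
tool_pos: [0.5085, 0.0772, 0.1399]
tool_rot: [-0.0, 0.738, 0.675, -0.0]
force: [1.2, -0.1, -1.2]
grip_width: 0.561
grasp_force: 5.6
```

Call:
move_arm --targets "0.0147 -0.0337 0 0 0 0 0.0477;0.0147 -0.0337 0 0 0 0 0.0477;0.0147 -0.0337 0 0 0 0 0.0477;0.0147 -0.0337 0 0 0 0 0.0477;0.0147 -0.0337 0 0 0 0 0.0477"

```text
t: 19.72
tool_pos: [0.582, -0.0913, 0.1396]
tool_rot: [-0.001, 0.738, 0.675, -0.0]
force: [1.0, 1.0, -0.9]
grip_width: 0.559
grasp_force: 5.6
```

Call:
move_arm --targets "0.0147 -0.0337 0 0 0 0 0.0477;0.0103 -0.0236 0 0 0 0 0.0477;0.0044 -0.01 0 0 0 0 0.0477;0 0 0 0 0 0 0.0477;0 0 0 0 0 0 0.0477"

```text
t: 20.13
tool_pos: [0.6111, -0.1564, 0.1394]
tool_rot: [-0.001, 0.738, 0.675, -0.0]
force: [0.2, 1.2, -0.5]
grip_width: 0.563
grasp_force: 5.6
```

Call:
move_arm --targets "0 0 0 0 0 0 0.0477;0 0 0 0 0 0 0.0477"

```text
t: 20.3
tool_pos: [0.6112, -0.1553, 0.1397]
tool_rot: [-0.001, 0.737, 0.676, -0.0]
force: [-0.2, -0.1, -0.1]
grip_width: 0.56
grasp_force: 5.6
```

Call:
move_arm --targets "0.001 -0.001 -0.03 0 0 0 0.0477;0 0 -0.03 0 0 0 0.0477;0 0 -0.022 0 0 0 0.0477;0 0 -0.01 0 0 0 0.0477;0 0 -0.004 0 0 0 0.0477"

```text
t: 20.72
tool_pos: [0.611, -0.1564, 0.0414]
tool_rot: [-0.002, 0.737, 0.676, -0.001]
force: [-0.5, 0.8, -1.1]
grip_width: 0.56
grasp_force: 5.6
```

Call:
move_arm --targets "0 0 0 0 0 0 0.0477;0 0 -0.0012 0 0 0 0.0477;0 0 -0.0012 0 0 0 0.0477;0 0 -0.0012 0 0 0 0.0477;0 0 0 0 0 0 0.0477"

```text
t: 21.13
tool_pos: [0.6135, -0.1583, 0.0414]
tool_rot: [0.001, 0.738, 0.675, 0.0]
force: [-0.7, 0.2, -0.9]
grip_width: 0.555
grasp_force: 5.6
```

Call:
move_arm --targets "0 0 -0.0008 0 0 0 0.0477;0 0 -0.0008 0 0 0 0.0477;0 0 0 0 0 0 0.0477"

```text
t: 21.38
tool_pos: [0.6128, -0.1581, 0.0386]
tool_rot: [-0.0, 0.738, 0.675, -0.0]
force: [-0.8, -0.3, -1.1]
grip_width: 0.565
grasp_force: 5.6
```

Call:
move_arm --targets "0 0 -0.0006 0 0 0 0.0477;0 0 -0.0003 0 0 0 0.0477;0 0 0 0 0 0 0.0477"

```text
t: 21.63
tool_pos: [0.6129, -0.1581, 0.0383]
tool_rot: [-0.0, 0.738, 0.675, -0.0]
force: [-2.6, 0.7, 3.4]
grip_width: 0.557
grasp_force: 5.9
```

Call:
move_arm --targets "0 0 0 0 0 0 0.0482;0 0 0 0 0 0 0.0495;0 0 0 0 0 0 0.052;0 0 0 0 0 0 0.056;0 0 0 0 0 0 0.06"

```text
t: 22.05
tool_pos: [0.6128, -0.1581, 0.0376]
tool_rot: [-0.0, 0.738, 0.675, 0.0]
force: [0.3, -0.3, -0.1]
grip_width: 0.701
grasp_force: 0.0
```

Call:
move_arm --targets "0 0 0.02 0 0 0 0.06;0 0 0.035 0 0 0 0.06;0 0 0.035 0 0 0 0.06;0 0.037 0.015 0 0 0 0.066;0 0.037 0 0 0 0 0.066"

```text
t: 22.47
tool_pos: [0.6163, -0.0856, 0.1494]
tool_rot: [0.005, 0.739, 0.674, 0.003]
force: [1.4, 0.5, 0.2]
grip_width: 0.771
grasp_force: 0.0
```

Call:
move_arm --targets "0 0.037 0 0 0 0 0.066;0 0.037 0 0 0 0 0.066;0 0.037 0 0 0 0 0.066;0 0.037 0 0 0 0 0.066;0 0.037 0 0 0 0 0.066"

```text
t: 22.88
tool_pos: [0.6125, 0.1027, 0.1428]
tool_rot: [0.0, 0.738, 0.675, 0.0]
force: [0.5, -0.5, 0.7]
grip_width: 0.771
grasp_force: 0.0
```

```bash
python3 look.py v4.png
```

```text
jar [184.4 188.8] 127 [0.5324 0.3525]
bottle [206.9 190.1] 43 [0.5254 0.2564]
jar [184.3 213.4] 132 [0.433  0.3508]
22.9333 [0.6121 0.1089 0.1429] [-0.002  0.736  0.677  0.002]
```

View pics/v4.png

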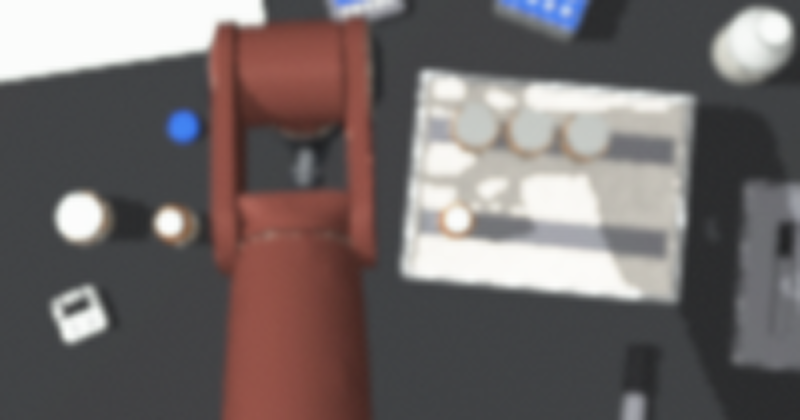

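Three jars stand in line at crop (476,126), (530,129) and (586,134). The last loose jar is still at (80,217).

Call:
move_arm --targets "-0.0115 0.036 0 0 0 0 0.066;-0.0115 0.036 0 0 0 0 0.066;-0.0115 0.036 0 0 0 0 0.066;-0.0115 0.036 0 0 0 0 0.066;-0.0115 0.036 0 0 0 0 0.066"

```text
t: 23.35
tool_pos: [0.5546, 0.2823, 0.1428]
tool_rot: [0.0, 0.738, 0.675, 0.0]
force: [0.6, 0.1, 0.6]
grip_width: 0.775
grasp_force: 0.0
```

Call:
move_arm --targets "-0.0115 0.036 0 0 0 0 0.066;-0.0112 0.0356 0 0 0 0 0.066;0 0 0 0 0 0 0.066;0 0 0 0 0 0 0.066;0 0 0 0 0 0 0.066"

```text
t: 23.77
tool_pos: [0.5327, 0.3522, 0.1425]
tool_rot: [0.0, 0.738, 0.675, -0.0]
force: [0.6, -0.1, -0.2]
grip_width: 0.771
grasp_force: 0.0
```

```bash
python3 look.py
```

```text
bottle [234.9 161.7] 45 [0.6394 0.146 ]
jar [185.6 188.2] 97 [0.5349 0.3479]
bottle [234.  186.5] 26 [0.54   0.1485]
bottle [206.9 190.1] 43 [0.5254 0.2564]
23.8167 [0.5329 0.3516 0.1426] [ 0.     0.738  0.675 -0.   ]
```

Call:
move_arm --targets "0 0.001 -0.035 0 0 0 0.066;0 0 -0.035 0 0 0 0.066;0 0 -0.03 0 0 0 0.066;0 0 -0.021 0 0 0 0.066;0 0 -0.013 0 0 0 0.066"

```text
t: 24.23
tool_pos: [0.5314, 0.3508, 0.0051]
tool_rot: [-0.001, 0.738, 0.674, -0.003]
force: [0.2, -0.7, 0.1]
grip_width: 0.774
grasp_force: 0.0
```

Call:
move_arm --targets "0 0 0 0 0 0 0.06;0 0 0 0 0 0 0.056;0 0 0 0 0 0 0.053;0 0 0 0 0 0 0.051;0 0 0 0 0 0 0.05"

```text
t: 24.65
tool_pos: [0.534, 0.3542, 0.011]
tool_rot: [0.0, 0.738, 0.675, 0.002]
force: [1.1, -0.4, -0.0]
grip_width: 0.584
grasp_force: 0.0
```

Call:
move_arm --targets "0 0 0 0 0 0 0.049;0 0 0 0 0 0 0.0485;0 0 0 0 0 0 0.0482;0 0 0 0 0 0 0.048;0 0 0 0 0 0 0.0479"

```text
t: 25.07
tool_pos: [0.5331, 0.3537, 0.0092]
tool_rot: [0.0, 0.738, 0.675, 0.001]
force: [0.3, 0.5, 2.1]
grip_width: 0.564
grasp_force: 1.5
```

Call:
move_arm --targets "0 0 0 0 0 0 0.0478;0 0 0 0 0 0 0.0477;0 0 0 0 0 0 0.0477;0 0 0 0 0 0 0.0477;0 0 0 0 0 0 0.0477"

```text
t: 25.48
tool_pos: [0.5331, 0.3537, 0.0092]
tool_rot: [0.0, 0.738, 0.675, 0.0]
force: [1.3, -0.0, 3.4]
grip_width: 0.557
grasp_force: 5.4
```

Call:
move_arm --targets "0 0 0.012 0 0 0 0.0477;0 0 0.025 0 0 0 0.0477;0 0 0.035 0 0 0 0.0477;0 0 0.035 0 0 0 0.0477;0.0025 -0.0188 0.025 0 0 0 0.0477"

```text
t: 25.9
tool_pos: [0.5349, 0.3369, 0.1441]
tool_rot: [-0.0, 0.737, 0.676, 0.001]
force: [0.9, 0.7, -0.2]
grip_width: 0.558
grasp_force: 5.5
```

Call:
move_arm --targets "0.005 -0.0377 0 0 0 0 0.0477;0.005 -0.0377 0 0 0 0 0.0477;0.005 -0.0377 0 0 0 0 0.0477;0.005 -0.0377 0 0 0 0 0.0477;0.005 -0.0377 0 0 0 0 0.0477"

```text
t: 26.32
tool_pos: [0.5591, 0.1446, 0.1406]
tool_rot: [-0.001, 0.738, 0.675, -0.001]
force: [0.3, 0.3, 0.0]
grip_width: 0.56
grasp_force: 5.5
```

Call:
move_arm --targets "0.005 -0.0377 0 0 0 0 0.0477;0.005 -0.0377 0 0 0 0 0.0477;0.005 -0.0377 0 0 0 0 0.0477;0.005 -0.0377 0 0 0 0 0.0477;0.005 -0.0377 0 0 0 0 0.0477"

```text
t: 26.73
tool_pos: [0.5842, -0.0438, 0.1406]
tool_rot: [-0.001, 0.738, 0.675, -0.0]
force: [1.0, -0.2, -1.5]
grip_width: 0.56
grasp_force: 5.5
```

Call:
move_arm --targets "0.005 -0.0377 0 0 0 0 0.0477;0.005 -0.0377 0 0 0 0 0.0477;0.005 -0.0377 0 0 0 0 0.0477;0.0045 -0.0339 0 0 0 0 0.0477;0.003 -0.0226 0 0 0 0 0.0477"

```text
t: 27.15
tool_pos: [0.6068, -0.2148, 0.1405]
tool_rot: [-0.0, 0.738, 0.674, -0.0]
force: [0.0, 0.6, -1.3]
grip_width: 0.561
grasp_force: 5.5
```

Call:
move_arm --targets "0 0 0 0 0 0 0.0477;0 0 0 0 0 0 0.0477;0 0 0 0 0 0 0.0477;0 0 0 0 0 0 0.0477"

```text
t: 27.48
tool_pos: [0.6072, -0.2104, 0.1404]
tool_rot: [-0.001, 0.737, 0.676, -0.0]
force: [-0.2, -0.5, -0.5]
grip_width: 0.561
grasp_force: 5.5
```

Call:
move_arm --targets "0.0008 -0.001 -0.03 0 0 0 0.0477;0 0 -0.03 0 0 0 0.0477;0 0 -0.022 0 0 0 0.0477;0 0 -0.01 0 0 0 0.0477;0 0 -0.004 0 0 0 0.0477"

```text
t: 27.9
tool_pos: [0.6068, -0.2109, 0.0421]
tool_rot: [-0.002, 0.737, 0.676, -0.001]
force: [0.2, 0.2, -1.3]
grip_width: 0.559
grasp_force: 5.5
```

Call:
move_arm --targets "0 0 0 0 0 0 0.0477;0 0 -0.0012 0 0 0 0.0477;0 0 -0.0012 0 0 0 0.0477;0 0 -0.0012 0 0 0 0.0477;0 0 0 0 0 0 0.0477"

```text
t: 28.32
tool_pos: [0.6091, -0.2132, 0.0423]
tool_rot: [0.001, 0.738, 0.675, 0.0]
force: [-0.2, 0.2, -0.9]
grip_width: 0.56
grasp_force: 5.5
```

Call:
move_arm --targets "0 0 -0.0008 0 0 0 0.0477;0 0 -0.0008 0 0 0 0.0477;0 0 0 0 0 0 0.0477;0 0 0 0 0 0 0.0477"

```text
t: 28.65
tool_pos: [0.6083, -0.2129, 0.0395]
tool_rot: [-0.0, 0.738, 0.675, -0.0]
force: [0.3, 1.4, -0.6]
grip_width: 0.56
grasp_force: 5.5
```

Call:
move_arm --targets "0 0 -0.0005 0 0 0 0.0477;0 0 -0.0004 0 0 0 0.0477;0 0 0 0 0 0 0.0477"

```text
t: 28.9
tool_pos: [0.6085, -0.213, 0.0393]
tool_rot: [0.0, 0.738, 0.675, -0.0]
force: [-2.8, 0.6, 4.0]
grip_width: 0.558
grasp_force: 5.8
```

Call:
move_arm --targets "0 0 0 0 0 0 0.0482;0 0 0 0 0 0 0.0495;0 0 0 0 0 0 0.052;0 0 0 0 0 0 0.056;0 0 0 0 0 0 0.06"

```text
t: 29.32
tool_pos: [0.6084, -0.2129, 0.0385]
tool_rot: [-0.0, 0.738, 0.675, -0.0]
force: [-0.5, -1.1, -0.3]
grip_width: 0.703
grasp_force: 0.0
```

Call:
move_arm --targets "0 0 0.02 0 0 0 0.06;0 0 0.035 0 0 0 0.06;0 0 0.035 0 0 0 0.06;0.003 0.035 0.025 0 0 0 0.055;0.003 0.0355 0.01 0 0 0 0.055"

```text
t: 29.73
tool_pos: [0.6168, -0.1452, 0.1687]
tool_rot: [0.004, 0.739, 0.674, 0.002]
force: [1.6, -0.1, 0.9]
grip_width: 0.642
grasp_force: 0.0
```

Call:
move_arm --targets "0.003 0.036 0 0 0 0 0.055;0.003 0.036 0 0 0 0 0.055;0.003 0.036 0 0 0 0 0.055;0.003 0.036 0 0 0 0 0.055;0.003 0.036 0 0 0 0 0.055"

```text
t: 30.15
tool_pos: [0.6292, 0.0382, 0.1629]
tool_rot: [0.0, 0.738, 0.675, 0.0]
force: [0.3, -0.2, 0.1]
grip_width: 0.645
grasp_force: 0.0
```

```bash
python3 look.py
```

```text
bottle [234.8 161.7] 46 [0.6394 0.1463]
bottle [233.7 186.5] 40 [0.54   0.1497]
bottle [206.9 190.1] 43 [0.5254 0.2564]
jar [184.3 213.4] 131 [0.4328 0.3509]
30.2 [0.6292 0.0444 0.1629] [-0.002  0.736  0.677  0.002]
```

Call:
move_arm --targets "0.0033 0.0363 0 0 0 0 0.055;0.0033 0.0363 0 0 0 0 0.055;0.0033 0.0363 0 0 0 0 0.055;0 0 0 0 0 0 0.055;0 0 0 0 0 0 0.055"

```text
t: 30.62
tool_pos: [0.6391, 0.1469, 0.1626]
tool_rot: [0.0, 0.737, 0.676, -0.0]
force: [1.3, -0.2, 0.1]
grip_width: 0.642
grasp_force: 0.0
```

Call:
move_arm --targets "0 0 0 0 0 0 0.055;0 0 0 0 0 0 0.055"

```text
t: 30.78
tool_pos: [0.6392, 0.1442, 0.1627]
tool_rot: [0.0, 0.738, 0.675, -0.0]
force: [-0.1, -0.5, 0.8]
grip_width: 0.643
grasp_force: 0.0
```

Call:
move_arm --targets "0 0.0025 -0.035 0 0 0 0.055;0 0 -0.035 0 0 0 0.055;0 0 -0.035 0 0 0 0.055;0 0 -0.027 0 0 0 0.055;0 0 -0.014 0 0 0 0.055"

```text
t: 31.2
tool_pos: [0.6363, 0.1459, 0.0122]
tool_rot: [-0.002, 0.738, 0.674, -0.003]
force: [-0.3, -0.2, -0.5]
grip_width: 0.64
grasp_force: 0.0
```

Call:
move_arm --targets "0 0 0 0 0 0 0.048;0 0 0 0 0 0 0.043;0 0 0 0 0 0 0.04;0 0 0 0 0 0 0.038;0 0 0 0 0 0 0.037"

```text
t: 31.62
tool_pos: [0.641, 0.148, 0.0195]
tool_rot: [0.001, 0.738, 0.675, 0.002]
force: [-0.5, 0.4, -0.7]
grip_width: 0.437
grasp_force: 0.0
```

Call:
move_arm --targets "0 0 0 0 0 0 0.036;0 0 0 0 0 0 0.0355;0 0 0 0 0 0 0.0352;0 0 0 0 0 0 0.035;0 0 0 0 0 0 0.0349"

```text
t: 32.03
tool_pos: [0.6397, 0.1479, 0.0173]
tool_rot: [0.0, 0.738, 0.675, 0.0]
force: [0.6, 0.1, 2.2]
grip_width: 0.414
grasp_force: 1.6
```

Call:
move_arm --targets "0 0 0 0 0 0 0.0348;0 0 0 0 0 0 0.0348;0 0 0 0 0 0 0.0348"

```text
t: 32.28
tool_pos: [0.6397, 0.1479, 0.0173]
tool_rot: [0.0, 0.738, 0.675, 0.0]
force: [0.1, -0.4, 2.8]
grip_width: 0.41
grasp_force: 3.6
```

Call:
move_arm --targets "0 0 0 0 0 0 0.0347;0 0 0 0 0 0 0.0347;0 0 0.012 0 0 0 0.0347;0 0 0.025 0 0 0 0.0347;0 0 0.035 0 0 0 0.0347"

```text
t: 32.7
tool_pos: [0.6352, 0.1474, 0.0849]
tool_rot: [-0.003, 0.738, 0.675, -0.004]
force: [0.6, -0.6, -1.4]
grip_width: 0.408
grasp_force: 5.7
```

Call:
move_arm --targets "0 0 0.035 0 0 0 0.0347;-0.0083 -0.0155 0.025 0 0 0 0.0347;-0.0167 -0.031 0.01 0 0 0 0.0347;-0.0167 -0.031 0 0 0 0 0.0347;-0.0167 -0.031 0 0 0 0 0.0347"

```text
t: 33.12
tool_pos: [0.5801, 0.0386, 0.1603]
tool_rot: [0.0, 0.737, 0.676, 0.0]
force: [-0.1, -0.5, -1.2]
grip_width: 0.407
grasp_force: 5.8
```

Call:
move_arm --targets "-0.0167 -0.031 0 0 0 0 0.0347;-0.0167 -0.031 0 0 0 0 0.0347;-0.0167 -0.031 0 0 0 0 0.0347;-0.0083 -0.0155 0 0 0 0 0.0347;0 0 0 0 0 0 0.0347"

```text
t: 33.53
tool_pos: [0.5201, -0.0715, 0.1583]
tool_rot: [-0.001, 0.739, 0.674, -0.001]
force: [0.7, 0.2, -1.1]
grip_width: 0.402
grasp_force: 5.8
```

Call:
move_arm --targets "0 0 0 0 0 0 0.0347;0 0 0 0 0 0 0.0347;0 0 0 0 0 0 0.0347;0 0 0 0 0 0 0.0347"

```text
t: 33.87
tool_pos: [0.5227, -0.0682, 0.1587]
tool_rot: [-0.0, 0.737, 0.676, -0.0]
force: [0.1, 0.4, -0.5]
grip_width: 0.409
grasp_force: 5.8
```

```bash
python3 - <<'E'
from h import *
im=vision.get_image('scene');cv2.imwrite('pics/s3.png',cv2.resize(im[100:260,150:370,::-1],None,fx=3.6,fy=3.6,interpolation=cv2.INTER_CUBIC))
print(readout.get_obs()['tool_pos'])
E
```

```text
[ 0.5227025  -0.06823617  0.15874089]
```

View pics/s3.png

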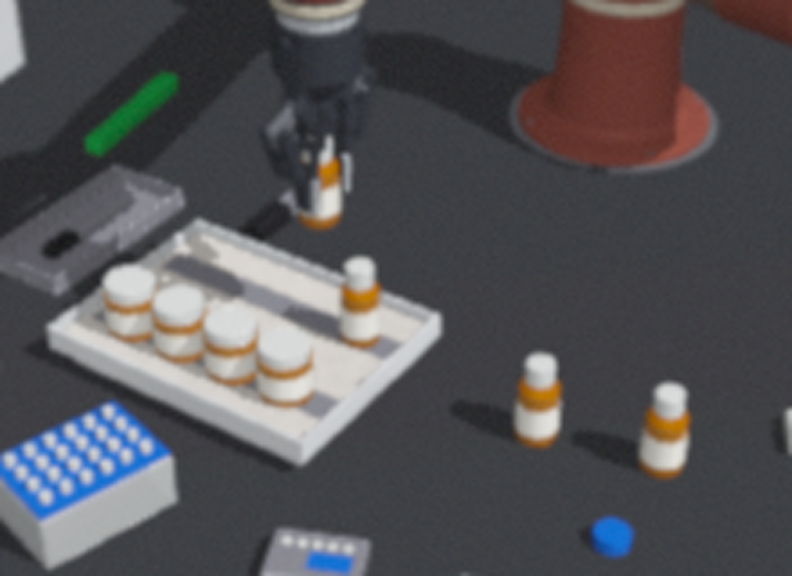

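All four jars stand in a row at (130,300), (180,320), (230,340) and (285,365). The bottle hangs upright at (322,190). I lower it.

Call:
move_arm --targets "0 -0.001 -0.03 0 0 0 0.0347;0 0 -0.03 0 0 0 0.0347;0 0 -0.03 0 0 0 0.0347;0 0 -0.012 0 0 0 0.0347;0 0 -0.004 0 0 0 0.0347"

```text
t: 34.33
tool_pos: [0.5202, -0.069, 0.0496]
tool_rot: [-0.003, 0.737, 0.675, -0.002]
force: [0.5, 0.3, -0.5]
grip_width: 0.409
grasp_force: 5.8
```

Call:
move_arm --targets "0 0 0 0 0 0 0.0347;0 0 -0.0012 0 0 0 0.0347;0 0 -0.0012 0 0 0 0.0347;0 0 -0.0012 0 0 0 0.0347;0 0 0 0 0 0 0.0347"

```text
t: 34.75
tool_pos: [0.5232, -0.0704, 0.0504]
tool_rot: [0.001, 0.738, 0.675, 0.001]
force: [-0.7, 1.2, -0.4]
grip_width: 0.411
grasp_force: 5.8
```

Call:
move_arm --targets "0 0 -0.0008 0 0 0 0.0347;0 0 0 0 0 0 0.0347;0 0 0 0 0 0 0.0347"

```text
t: 35.0
tool_pos: [0.5225, -0.0702, 0.0486]
tool_rot: [0.0, 0.738, 0.675, 0.0]
force: [-0.0, 0.4, -0.6]
grip_width: 0.408
grasp_force: 5.8
```

Call:
move_arm --targets "0 0 -0.0008 0 0 0 0.0347;0 0 -0.0005 0 0 0 0.0347;0 0 -0.0004 0 0 0 0.0347;0 0 0 0 0 0 0.0347"

```text
t: 35.33
tool_pos: [0.5225, -0.0702, 0.0473]
tool_rot: [-0.0, 0.738, 0.675, -0.0]
force: [-2.1, 0.9, 4.3]
grip_width: 0.407
grasp_force: 6.2
```

Call:
move_arm --targets "0 0 -0.0003 0 0 0 0.0347;0 0 0 0 0 0 0.0347;0 0 0 0 0 0 0.0347"

```text
t: 35.58
tool_pos: [0.5225, -0.0702, 0.0473]
tool_rot: [-0.0, 0.738, 0.675, -0.0]
force: [-3.3, -0.5, 7.5]
grip_width: 0.408
grasp_force: 6.4
```

Call:
move_arm --targets "0 0 0 0 0 0 0.0352;0 0 0 0 0 0 0.0365;0 0 0 0 0 0 0.04;0 0 0 0 0 0 0.045;0 0 0 0 0 0 0.05"

```text
t: 36.0
tool_pos: [0.5223, -0.0701, 0.0462]
tool_rot: [-0.0, 0.738, 0.675, -0.0]
force: [0.9, 0.7, 0.2]
grip_width: 0.588
grasp_force: 0.0
```

Call:
move_arm --targets "0 0 0.02 0 0 0 0.05;0 0 0.035 0 0 0 0.05;0 0 0.035 0 0 0 0.05;0 0 0.03 0 0 0 0.055;0.0029 0.0365 0 0 0 0 0.055"

```text
t: 36.42
tool_pos: [0.5298, -0.0381, 0.1748]
tool_rot: [0.007, 0.74, 0.673, 0.003]
force: [1.7, -0.2, 1.2]
grip_width: 0.643
grasp_force: 0.0
```

Call:
move_arm --targets "0.0029 0.0365 0 0 0 0 0.055;0.0029 0.0365 0 0 0 0 0.055;0.0029 0.0365 0 0 0 0 0.055;0.0029 0.0365 0 0 0 0 0.055;0.0029 0.0365 0 0 0 0 0.055"

```text
t: 36.83
tool_pos: [0.5397, 0.1506, 0.1664]
tool_rot: [0.0, 0.738, 0.675, 0.0]
force: [0.1, -0.3, -0.4]
grip_width: 0.639
grasp_force: 0.0
```

Call:
move_arm --targets "0 0 0 0 0 0 0.055;0 0 0 0 0 0 0.055;0 0 0 0 0 0 0.055;0 0 0 0 0 0 0.055"

```text
t: 37.17
tool_pos: [0.5398, 0.1478, 0.1662]
tool_rot: [0.0, 0.738, 0.675, -0.0]
force: [-0.1, -0.2, -0.2]
grip_width: 0.649
grasp_force: 0.0
```

```bash
python3 look.py v5.png
```

```text
jar [184.3 213.4] 132 [0.433  0.3508]
37.2167 [0.5399 0.1477 0.1663] [ 0.     0.738  0.675 -0.   ]
```

View pics/v5.png

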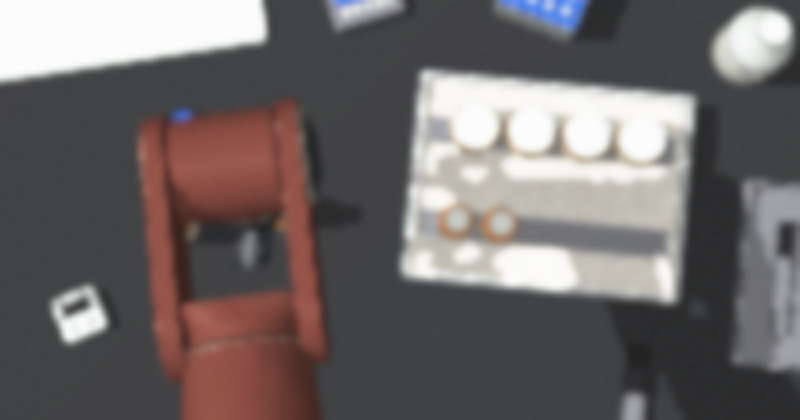

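Four jars and two bottles are in their rows. The bottle caps are at (457,220) and (500,224), about 42 mm apart. I pick the next bottle.

Call:
move_arm --targets "0 0.0015 -0.035 0 0 0 0.055;0 0 -0.035 0 0 0 0.055;0 0 -0.035 0 0 0 0.055;0 0 -0.029 0 0 0 0.055;0 0 -0.016 0 0 0 0.055"

```text
t: 37.63
tool_pos: [0.5371, 0.1486, 0.0122]
tool_rot: [-0.002, 0.738, 0.674, -0.002]
force: [0.1, -0.2, -0.2]
grip_width: 0.642
grasp_force: 0.0
```

Call:
move_arm --targets "0 0 0 0 0 0 0.048;0 0 0 0 0 0 0.043;0 0 0 0 0 0 0.04;0 0 0 0 0 0 0.038;0 0 0 0 0 0 0.037"

```text
t: 38.05
tool_pos: [0.5414, 0.1504, 0.0186]
tool_rot: [0.001, 0.738, 0.675, 0.001]
force: [-0.3, 0.3, 0.5]
grip_width: 0.435
grasp_force: 0.0
```

Call:
move_arm --targets "0 0 0 0 0 0 0.036;0 0 0 0 0 0 0.0355;0 0 0 0 0 0 0.0352;0 0 0 0 0 0 0.035;0 0 0 0 0 0 0.0349"

```text
t: 38.47
tool_pos: [0.5404, 0.1505, 0.0169]
tool_rot: [0.0, 0.738, 0.675, 0.001]
force: [0.4, -0.1, 2.0]
grip_width: 0.405
grasp_force: 1.7
```

Call:
move_arm --targets "0 0 0 0 0 0 0.0348;0 0 0 0 0 0 0.0347;0 0 0 0 0 0 0.0347;0 0 0 0 0 0 0.0347"

```text
t: 38.8
tool_pos: [0.5404, 0.1505, 0.0169]
tool_rot: [0.0, 0.738, 0.675, 0.0]
force: [0.9, -0.2, 3.5]
grip_width: 0.409
grasp_force: 5.8
```

Call:
move_arm --targets "0 0 0.012 0 0 0 0.0347;0 0 0.025 0 0 0 0.0347;0 0 0.035 0 0 0 0.0347;0 0 0.035 0 0 0 0.0347;-0.0014 -0.0175 0.035 0 0 0 0.0347"

```text
t: 39.22
tool_pos: [0.5371, 0.1343, 0.1594]
tool_rot: [-0.001, 0.737, 0.676, -0.001]
force: [0.1, 0.3, 0.2]
grip_width: 0.411
grasp_force: 5.8
```

Call:
move_arm --targets "-0.0029 -0.0349 0.003 0 0 0 0.0347;-0.0029 -0.0349 0 0 0 0 0.0347;-0.0029 -0.0349 0 0 0 0 0.0347;-0.0029 -0.0349 0 0 0 0 0.0347;-0.0029 -0.0349 0 0 0 0 0.0347"

```text
t: 39.63
tool_pos: [0.5226, -0.0428, 0.1613]
tool_rot: [-0.001, 0.738, 0.675, -0.0]
force: [1.0, 0.0, 0.1]
grip_width: 0.408
grasp_force: 5.8
```

Call:
move_arm --targets "-0.0029 -0.0349 0 0 0 0 0.0347;-0.002 -0.0245 0 0 0 0 0.0347;-0.0008 -0.01 0 0 0 0 0.0347;0 0 0 0 0 0 0.0347;0 0 0 0 0 0 0.0347"

```text
t: 40.05
tool_pos: [0.5178, -0.1106, 0.1611]
tool_rot: [-0.001, 0.738, 0.675, 0.0]
force: [-0.0, 0.3, -0.6]
grip_width: 0.407
grasp_force: 5.8
```

Call:
move_arm --targets "0 0 0 0 0 0 0.0347;0 0 0 0 0 0 0.0347"

```text
t: 40.22
tool_pos: [0.5182, -0.1096, 0.1613]
tool_rot: [-0.0, 0.737, 0.676, 0.0]
force: [0.7, -0.6, -0.1]
grip_width: 0.409
grasp_force: 5.8
```

Call:
move_arm --targets "0.0007 -0.0005 -0.03 0 0 0 0.0347;0 0 -0.03 0 0 0 0.0347;0 0 -0.03 0 0 0 0.0347;0 0 -0.014 0 0 0 0.0347;0 0 -0.004 0 0 0 0.0347"

```text
t: 40.63
tool_pos: [0.5163, -0.1093, 0.0495]
tool_rot: [-0.003, 0.737, 0.676, -0.002]
force: [-0.2, -0.1, 0.2]
grip_width: 0.41
grasp_force: 5.8
```

Call:
move_arm --targets "0 0 0 0 0 0 0.0347;0 0 -0.0012 0 0 0 0.0347;0 0 -0.0012 0 0 0 0.0347;0 0 -0.0012 0 0 0 0.0347;0 0 0 0 0 0 0.0347"

```text
t: 41.05
tool_pos: [0.5197, -0.1118, 0.051]
tool_rot: [0.001, 0.738, 0.675, 0.0]
force: [-0.3, 0.6, -0.2]
grip_width: 0.41
grasp_force: 5.8
```

Call:
move_arm --targets "0 0 -0.0008 0 0 0 0.0347;0 0 -0.0004 0 0 0 0.0347;0 0 0 0 0 0 0.0347;0 0 0 0 0 0 0.0347"

```text
t: 41.38
tool_pos: [0.5189, -0.1116, 0.0487]
tool_rot: [0.0, 0.738, 0.675, 0.0]
force: [0.3, 0.5, -1.1]
grip_width: 0.412
grasp_force: 5.8
```

Call:
move_arm --targets "0 0 -0.0009 0 0 0 0.0347;0 0 -0.0007 0 0 0 0.0347;0 0 -0.0004 0 0 0 0.0347;0 0 0 0 0 0 0.0347"

```text
t: 41.72
tool_pos: [0.519, -0.1116, 0.0469]
tool_rot: [-0.0, 0.738, 0.675, -0.0]
force: [-2.5, -0.7, 2.6]
grip_width: 0.408
grasp_force: 6.1
```

Call:
move_arm --targets "0 0 -0.0003 0 0 0 0.0347;0 0 0 0 0 0 0.0347;0 0 0 0 0 0 0.0347"

```text
t: 41.97
tool_pos: [0.519, -0.1116, 0.0469]
tool_rot: [-0.0, 0.738, 0.675, -0.0]
force: [-2.9, 1.1, 5.8]
grip_width: 0.407
grasp_force: 6.3
```

Call:
move_arm --targets "0 0 0 0 0 0 0.0352;0 0 0 0 0 0 0.0365;0 0 0 0 0 0 0.04;0 0 0 0 0 0 0.045;0 0 0 0 0 0 0.05"

```text
t: 42.38
tool_pos: [0.5189, -0.1115, 0.0461]
tool_rot: [-0.0, 0.738, 0.675, -0.0]
force: [-0.1, 0.1, 0.1]
grip_width: 0.583
grasp_force: 0.0
```

Call:
move_arm --targets "0 0 0.02 0 0 0 0.05;0 0 0.035 0 0 0 0.05;0 0 0.035 0 0 0 0.05;0 0 0.03 0 0 0 0.055;0.0006 0.0369 0 0 0 0 0.055"

```text
t: 42.8
tool_pos: [0.5241, -0.0795, 0.1749]
tool_rot: [0.007, 0.74, 0.673, 0.003]
force: [1.3, 0.1, 1.1]
grip_width: 0.644
grasp_force: 0.0
```

Call:
move_arm --targets "0.0006 0.0369 0 0 0 0 0.055;0.0006 0.0369 0 0 0 0 0.055;0.0006 0.0369 0 0 0 0 0.055;0.0006 0.0369 0 0 0 0 0.055;0.0006 0.0369 0 0 0 0 0.055"

```text
t: 43.22
tool_pos: [0.5223, 0.1116, 0.1664]
tool_rot: [0.0, 0.738, 0.675, 0.0]
force: [0.3, -0.4, 0.1]
grip_width: 0.651
grasp_force: 0.0
```

```bash
python3 look.py
```

```text
bottle [206.9 190.1] 43 [0.5254 0.2564]
jar [184.3 213.4] 131 [0.4328 0.3509]
43.2667 [0.5219 0.1172 0.1664] [-0.002  0.736  0.677  0.002]
```

Call:
move_arm --targets "0.0006 0.0369 0 0 0 0 0.055;0.0006 0.0369 0 0 0 0 0.055;0.0006 0.0369 0 0 0 0 0.055;0.0006 0.0369 0 0 0 0 0.055;0 0 0 0 0 0 0.055"

```text
t: 43.68
tool_pos: [0.5244, 0.2625, 0.1664]
tool_rot: [-0.001, 0.736, 0.677, 0.001]
force: [-0.4, 0.5, 0.6]
grip_width: 0.646
grasp_force: 0.0
```

Call:
move_arm --targets "0 0 0 0 0 0 0.055;0 0 0 0 0 0 0.055;0 0 0 0 0 0 0.055"

```text
t: 43.93
tool_pos: [0.525, 0.2565, 0.1661]
tool_rot: [0.0, 0.738, 0.675, -0.0]
force: [0.4, 0.4, -0.4]
grip_width: 0.641
grasp_force: 0.0
```

Call:
move_arm --targets "0 0.001 -0.035 0 0 0 0.055;0 0 -0.035 0 0 0 0.055;0 0 -0.035 0 0 0 0.055;0 0 -0.029 0 0 0 0.055;0 0 -0.016 0 0 0 0.055"

```text
t: 44.35
tool_pos: [0.5224, 0.256, 0.012]
tool_rot: [-0.001, 0.738, 0.674, -0.003]
force: [0.2, 0.3, -0.1]
grip_width: 0.641
grasp_force: 0.0
```

Call:
move_arm --targets "0 0 0 0 0 0 0.048;0 0 0 0 0 0 0.043;0 0 0 0 0 0 0.04;0 0 0 0 0 0 0.038;0 0 0 0 0 0 0.037"

```text
t: 44.77
tool_pos: [0.5265, 0.2587, 0.0186]
tool_rot: [0.001, 0.738, 0.675, 0.002]
force: [0.1, -0.7, 0.0]
grip_width: 0.435
grasp_force: 0.0
```

Call:
move_arm --targets "0 0 0 0 0 0 0.036;0 0 0 0 0 0 0.0355;0 0 0 0 0 0 0.0352;0 0 0 0 0 0 0.035;0 0 0 0 0 0 0.0349"

```text
t: 45.18
tool_pos: [0.5255, 0.2587, 0.0169]
tool_rot: [0.0, 0.738, 0.675, 0.001]
force: [0.4, -0.1, 1.6]
grip_width: 0.41
grasp_force: 1.7
```

Call:
move_arm --targets "0 0 0 0 0 0 0.0348;0 0 0 0 0 0 0.0347;0 0 0 0 0 0 0.0347;0 0 0 0 0 0 0.0347"

```text
t: 45.52
tool_pos: [0.5256, 0.2586, 0.0169]
tool_rot: [0.0, 0.738, 0.675, 0.001]
force: [1.3, 0.4, 3.7]
grip_width: 0.408
grasp_force: 5.8
```

Call:
move_arm --targets "0 0 0.012 0 0 0 0.0347;0 0 0.025 0 0 0 0.0347;0 0 0.035 0 0 0 0.0347;0 0 0.035 0 0 0 0.0347;-0.0005 -0.0179 0.035 0 0 0 0.0347"

```text
t: 45.93
tool_pos: [0.5229, 0.2419, 0.1592]
tool_rot: [-0.001, 0.737, 0.676, -0.001]
force: [1.7, -0.4, -1.0]
grip_width: 0.41
grasp_force: 5.8
```

Call:
move_arm --targets "-0.0009 -0.0357 0.003 0 0 0 0.0347;-0.0009 -0.0357 0 0 0 0 0.0347;-0.0009 -0.0357 0 0 0 0 0.0347;-0.0009 -0.0357 0 0 0 0 0.0347;-0.0009 -0.0357 0 0 0 0 0.0347"

```text
t: 46.35
tool_pos: [0.5185, 0.0608, 0.161]
tool_rot: [-0.001, 0.737, 0.675, -0.001]
force: [0.9, 0.1, -1.0]
grip_width: 0.408
grasp_force: 5.8
```

Call:
move_arm --targets "-0.0009 -0.0357 0 0 0 0 0.0347;-0.0009 -0.0357 0 0 0 0 0.0347;-0.0009 -0.0357 0 0 0 0 0.0347;-0.0009 -0.0357 0 0 0 0 0.0347;-0.0009 -0.0357 0 0 0 0 0.0347"

```text
t: 46.77
tool_pos: [0.5141, -0.1176, 0.161]
tool_rot: [-0.001, 0.738, 0.675, -0.0]
force: [0.8, 0.8, -0.9]
grip_width: 0.405
grasp_force: 5.8
```

Call:
move_arm --targets "-0.0006 -0.025 0 0 0 0 0.0347;-0.0003 -0.0107 0 0 0 0 0.0347;0 0 0 0 0 0 0.0347;0 0 0 0 0 0 0.0347;0 0 0 0 0 0 0.0347"

```text
t: 47.18
tool_pos: [0.5142, -0.1507, 0.1609]
tool_rot: [-0.001, 0.737, 0.676, 0.0]
force: [-0.8, 0.2, -1.5]
grip_width: 0.406
grasp_force: 5.8
```

Call:
move_arm --targets "0 0 0 0 0 0 0.0347;0 0 0 0 0 0 0.0347"

```text
t: 47.35
tool_pos: [0.5146, -0.1508, 0.1612]
tool_rot: [-0.0, 0.737, 0.676, 0.0]
force: [0.8, 0.2, -1.0]
grip_width: 0.407
grasp_force: 5.8
```

Call:
move_arm --targets "0.0007 -0.0005 -0.03 0 0 0 0.0347;0 0 -0.03 0 0 0 0.0347;0 0 -0.03 0 0 0 0.0347;0 0 -0.014 0 0 0 0.0347;0 0 -0.004 0 0 0 0.0347"

```text
t: 47.77
tool_pos: [0.5126, -0.1506, 0.0494]
tool_rot: [-0.003, 0.737, 0.676, -0.001]
force: [0.3, 0.2, -0.5]
grip_width: 0.409
grasp_force: 5.8
```

Call:
move_arm --targets "0 0 0 0 0 0 0.0347;0 0 -0.0012 0 0 0 0.0347;0 0 -0.0012 0 0 0 0.0347;0 0 -0.0012 0 0 0 0.0347;0 0 0 0 0 0 0.0347"

```text
t: 48.18
tool_pos: [0.516, -0.1529, 0.0509]
tool_rot: [0.001, 0.738, 0.675, 0.0]
force: [-0.2, 0.8, -1.6]
grip_width: 0.406
grasp_force: 5.8
```

Call:
move_arm --targets "0 0 -0.0008 0 0 0 0.0347;0 0 -0.0004 0 0 0 0.0347;0 0 0 0 0 0 0.0347;0 0 0 0 0 0 0.0347"

```text
t: 48.52
tool_pos: [0.5152, -0.1527, 0.0486]
tool_rot: [0.0, 0.738, 0.675, -0.0]
force: [-0.2, 0.2, -0.9]
grip_width: 0.408
grasp_force: 5.8
```

Call:
move_arm --targets "0 0 -0.0009 0 0 0 0.0347;0 0 -0.0007 0 0 0 0.0347;0 0 -0.0004 0 0 0 0.0347;0 0 0 0 0 0 0.0347;0 0 0 0 0 0 0.0347"

```text
t: 48.93
tool_pos: [0.5153, -0.1527, 0.0469]
tool_rot: [0.0, 0.738, 0.675, -0.0]
force: [-1.1, 0.6, 2.6]
grip_width: 0.406
grasp_force: 6.1
```

Release, rise, and back off clear for a final look.

Call:
move_arm --targets "0 0 0 0 0 0 0.0352;0 0 0 0 0 0 0.0365;0 0 0 0 0 0 0.04;0 0 0 0 0 0 0.045;0 0 0 0 0 0 0.05"

```text
t: 49.35
tool_pos: [0.5152, -0.1526, 0.0464]
tool_rot: [-0.0, 0.738, 0.675, 0.0]
force: [-0.1, 0.9, 0.3]
grip_width: 0.579
grasp_force: 0.0
```

Call:
move_arm --targets "0 0 0.02 0 0 0 0.05;0 0 0.035 0 0 0 0.05;0 0 0.035 0 0 0 0.05;0 0 0.035 0 0 0 0.05;0 0 0.035 0 0 0 0.05"

```text
t: 49.77
tool_pos: [0.5149, -0.1525, 0.208]
tool_rot: [-0.0, 0.738, 0.675, -0.0]
force: [1.2, -0.7, -0.3]
grip_width: 0.585
grasp_force: 0.0
```

Call:
move_arm --targets "-0.01 0.035 0 0 0 0 0.05;-0.01 0.035 0 0 0 0 0.05;-0.01 0.035 0 0 0 0 0.05;-0.01 0.035 0 0 0 0 0.05;-0.01 0.035 0 0 0 0 0.05"

```text
t: 50.18
tool_pos: [0.4645, 0.0237, 0.2066]
tool_rot: [0.0, 0.738, 0.675, 0.0]
force: [-0.1, -0.2, -0.1]
grip_width: 0.585
grasp_force: 0.0
```

Call:
move_arm --targets "0 0.035 0 0 0 0 0.05;0 0.035 0 0 0 0 0.05;0 0.035 0 0 0 0 0.05;0 0.035 0 0 0 0 0.05;0 0 0 0 0 0 0.05"

```text
t: 50.6
tool_pos: [0.4645, 0.1671, 0.2066]
tool_rot: [-0.001, 0.736, 0.677, 0.001]
force: [0.1, 0.2, 0.5]
grip_width: 0.585
grasp_force: 0.0
```

```bash
python3 look.py v6.png; python3 - <<'E'
from h import *
im=vision.get_image('scene');cv2.imwrite('pics/s4.png',cv2.resize(im[100:300,120:380,::-1],None,fx=3,fy=3,interpolation=cv2.INTER_CUBIC))
E
```

```text
jar [184.3 213.4] 131 [0.4328 0.3509]
50.65 [0.4647 0.1648 0.2065] [-0.     0.736  0.677  0.   ]
```

View pics/v6.png

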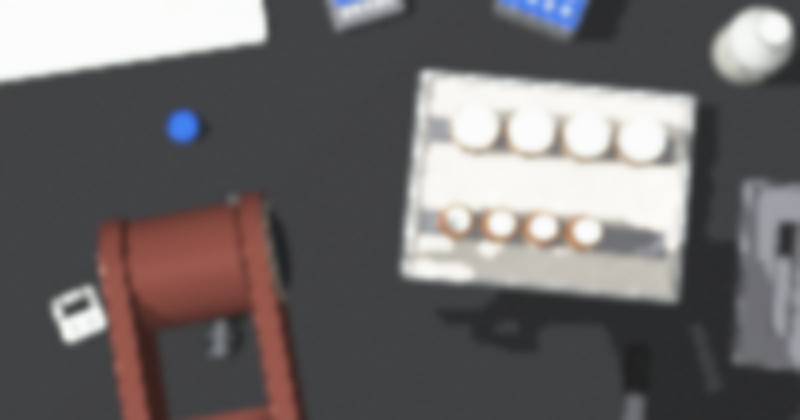

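View pics/s4.png

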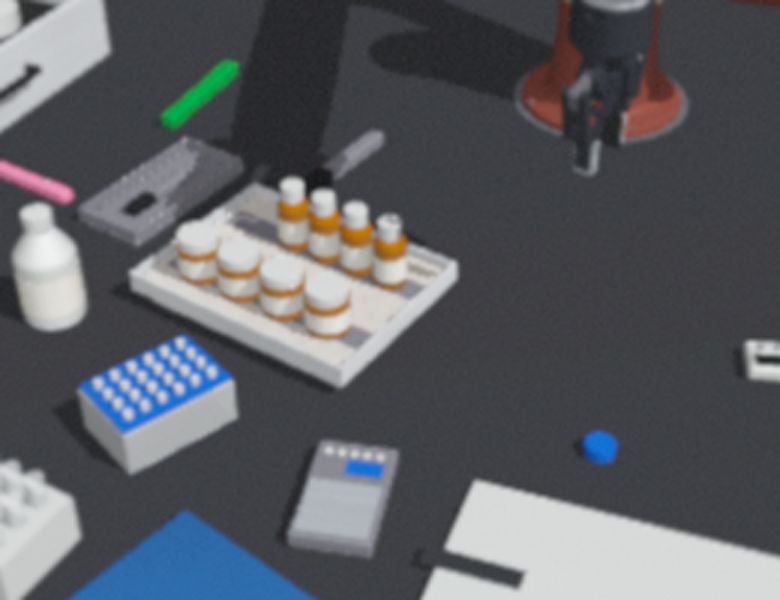

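Both rows stand complete. The jar lids run from (476,127) to (641,138), about 55 mm apart, and the bottle caps from (457,220) to (585,232), about 42 mm apart. The marker is in the tray, the bench items have not moved and the arm is clear.

```bash
python3 -c "
from cell import sign_off
print(sign_off())"
```

```text
the job is handed in; nothing more can be done
None
```

I handed the job in after about 51 s of robot time: the marker is in the pen tray, and the three loose jars and three loose bottles stand on the shelf in their rows at roughly 6–7 mm gaps by the camera, with pad grip read at no more than about 6.4 N on glass; the hand-in returned no verdict.

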